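Covers from the stack onto the specimen jars

ROBOT

A 6-joint arm with a two-finger parallel gripper is mounted at the origin on the work surface. World frame = base frame: x ahead of the robot, y to its left, z up, the work surface at z = 0. Lengths are in m, angles in rad, forces in N, time in s.
With the tool pointing down it reaches from about 0.35 to 0.975 m from the base axis. Payload 4.9 kg.
Tool frame: the origin (TCP) lies at the very end of the fingers, on their centre line; the grasp point (between the pads) lies 19 mm behind it; z points along the fingers, x is the direction in which the jaws open and shut, and the axes are right-handed (so a half turn about z gives the same grasp; the last joint's range is limited). The gripper opens to 85 mm and grips with 20 to 120 N. Pads are 22 mm wide; open, the fingers measure 114 mm over their backs; the gripper's body (76 mm by 85 mm) begins 54 mm behind the grasp point. The pads swing forward as they close: fully open they stand 13 mm farther back than shut.
Start: joints at [-1.244, 0.053, 1.613, -0, 1.476, -0.119], TCP at [0.269, -0.564, 0.231] pointing down, gripper open.
Joint ranges: [-3.01, 3.01], [-1.01, 2.22], [0.06, 2.58], [-1.02, 4.17], [0.09, 2.62], [-3.14, 3.14]. Speed limits (rad/s): [2.57, 2.57, 3.14, 3.14, 3.14, 3.14].

INTERFACE

Orientations are given as a unit quaternion [w, x, y, z].
In Python, from plant import * gives the robot as it stands.
- The arm moves only by the shell command python3 -m inch 'ROWS'. ROWS is text: rows parted by semicolons, each of 7 numbers parted by spaces: the shift along the tool's x, y, z in m, then the turn, a rotation vector about the tool's x, y, z in rad, then the closure, from 0 (fully open) to 1 (shut). A call has 1 to 10 rows; each row shifts and turns the commanded pose from where the row before left it, along the tool's axes as they then stand; what a row does not reach is not made up. A row lasts 1/12 s, in which the tool goes at most 41.7 mm and 7.16 degrees, less where a joint would pass 70% of its speed; a pose out of reach is approached as far as the arm can. A call with a gripper value outside its range is refused whole. The fingers move at their own pace and stop on an object; the grip force is fixed at half the most. Time passes only in rows, so rows that do not move let the fingers close. It gives the time, the measured TCP pose, the force and the opening at its end, in the units of the state.
- state(): the state, without advancing time (a new reading comes with each control period).
- grab_frame(name): name is "scene" or "top" or "wrist"; returns the picture (480x640x3 uint8, blue, green, red); there is no depth.
- camera_info(name): a dict with "vertical_fov" (degrees; the focal length in pixels is half the picture's height over the tangent of half this angle, whatever the lens; pixels are square), "cx", "cy" (the principal point, pixels), "origin" and "rotation" of the camera in the world. Camera axes: x right, y down, z forward; pixel columns grow to the right and rows downward; lengths in m; the calibration is good to about 2 mm. A picture is of the moment at which its call begins: read the wrist's pose just before it. camera_info takes no time and is no camera call; for the wrist camera it gives the pose at the moment of the call.
- job_done(): hands the job in, once; it reports no verdict.
The state is a dict: "time": time; "joint_pos": joint angles; "joint_vel": joint speeds; "joint_efforts": joint torques, N m; "tool_pos": TCP position; "tool_rot": TCP orientation; "contact_force": force on the tool from outside, world axes, zero at the start; "ft_torque": the same for the moment, N m; "gripper_width": opening from 0.0 (shut) to 1.0 (fully open).
Only numpy, scipy, OpenCV 4.12 (cv2) and the standard library are available. Lean on these libraries where they do the work, as an engineer would, in place of code of your own. Each camera call takes 0.05 s, during which the arm holds its last target.

TASK

Close the four white jars: take the stack of wooden covers apart and set each cover on the jar it belongs to, the square one on the square jar with its edges in line with the jar's, and the largest, middle and smallest round ones on the jars with the widest, middle and narrowest round mouths. Each cover should lie flat on the rim and well centred so that it closes the mouth; leave the jars, the amber bottle and the clamp standing or lying where they are.

Things in the scene. Friction and masses are not known exactly. Their poses are not given: they have to be found in the camera images.
- cover_square: Square wooden cover, 64 x 64 mm, edges along its x and y. At the start it is the bottom one of the stack of four covers and lies on a grey block (fixed, 100 x 100 mm, 50 mm high). Flat on both faces, 22 mm thick, plain pale wood with a thin dark line round the top edge, about 60 g. Origin: centre of the underside; z up. The edges' direction differs from start to start.
- cover_large: Largest round wooden cover, a disc 54 mm across, about 45 g. At the start it lies on the square cover. Flat on both faces, 22 mm thick, plain pale wood with a thin dark line round the top edge. Origin: centre of the underside; z up.
- cover_medium: Middle round wooden cover, a disc 44 mm across, about 30 g. At the start it lies on the largest round cover. Flat on both faces, 22 mm thick, plain pale wood with a thin dark line round the top edge. Origin: centre of the underside; z up.
- cover_small: Smallest round wooden cover, a disc 34 mm across, about 20 g. At the start it is the top of the stack, lying on the middle round cover. Flat on both faces, 22 mm thick, plain pale wood with a thin dark line round the top edge. Origin: centre of the underside; z up.
- jar_square: White stoneware jar with square walls, empty and open, dark glazed inside, standing loose on the bench; 54 x 54 mm outside with a 62 mm square foot, walls 5 mm thick, open mouth 44 x 44 mm; rim 64 mm above the origin. About 450 g. Sides along its x and y, yaw differs from start to start. Origin: centre of the underside; z up. The square cover belongs on it.
- jar_large: White stoneware jar, empty and open, dark glazed inside, standing loose on the bench; round body 72 mm across with a sloping shoulder up to a round neck 44 mm across outside; open mouth 36 mm across; rim 75 mm above the origin. About 450 g. The largest round cover belongs on it. Origin: centre of the underside; z up.
- jar_medium: White stoneware jar, empty and open, dark glazed inside, standing loose on the bench; round body 62 mm across with a sloping shoulder up to a round neck 35 mm across outside; open mouth 27 mm across; rim 66 mm above the origin. About 350 g. The middle round cover belongs on it. Origin: centre of the underside; z up.
- jar_small: White stoneware jar, empty and open, dark glazed inside, standing loose on the bench; round body 54 mm across with a sloping shoulder up to a round neck 26 mm across outside; open mouth 18 mm across; rim 58 mm above the origin. About 280 g. The smallest round cover belongs on it. Origin: centre of the underside; z up.
- bottle: Bystander: loose amber glass bottle with a small clear stopper, 64 mm across, 105 mm high, standing near the right edge of the work. Origin: centre of the underside; z up.
- clamp: Bystander: loose blue C-clamp with a steel screw, lying flat on the bench at the left edge of the work, about 175 x 90 mm, 20 mm high. Origin: middle of its back bar, on the bench; z up.
Mind the look-alikes: they are no part of the job. Leave any pink, red or turquoise look-alike of the jar_large alone.

How it is judged:
By the outcome, as a careful person would: the job done as asked, in the order asked, and still so for the second after the job is handed in, with the robot touching nothing.
It also fails if it takes over 112 s, if anything falls off the work surface, if the arm or the gripper's body presses on something with over 40 N, if the wrist force passes 120 N, or if a joint passes its speed limit or range.

## Working session

There is one attempt and no reset: what is moved stays moved. The work goes in short steps, Python scripts to look and compute and a shell command to move; the robot and the scene stay as the last step left them, time stands still between calls to the robot, and variables do not carry over. Pictures are saved under pics/ and viewed, and the job is handed in when it is done.

```bash
mkdir -p pics; ls; python3 - <<'E'
from plant import *
import cv2,numpy as np
s=state(); print(s)
for n in ("scene","top","wrist"):
    i=camera_info(n); print(n,i)
    cv2.imwrite(f"pics/{n}0.png",grab_frame(n))
E
```

```text
pics
{'time': 0.0, 'joint_pos': array([-1.24401362e+00,  5.33427091e-02,  1.61429356e+00,  9.11355646e-06,
        1.47602079e+00, -1.18990565e-01]), 'joint_vel': array([-7.09801302e-05, -1.83343131e-03, -1.87984336e-03,  5.79709530e-04,
       -8.82561849e-04,  1.26551591e-03]), 'joint_efforts': array([ 7.69976687e-04, -3.93688095e+01, -3.70170450e+01, -1.45359104e-04,
        7.05546045e-03,  1.25467321e-05]), 'tool_pos': array([ 0.26927723, -0.56332042,  0.23007206]), 'tool_rot': array([-6.53769562e-04,  8.45917668e-01, -5.33312510e-01, -7.98779593e-04]), 'contact_force': array([-0.09877003, -0.79341992,  0.31402141]), 'ft_torque': array([-0.0045655 ,  0.01038832,  0.03714844]), 'gripper_width': 0.9968619760245383}
scene {'vertical_fov': 51.19992402994329, 'cx': 315.8423239083693, 'cy': 240.14444216410064, 'origin': array([1.0728035 , 0.42473452, 1.02499875]), 'rotation': array([-0.13746234,  0.43822359,  0.842104  , -0.28271019])}
top {'vertical_fov': 56.64654309594373, 'cx': 321.7387716453296, 'cy': 241.66259188586048, 'origin': array([ 0.36441107, -0.01631961,  1.30884256]), 'rotation': array([ 0.05153056, -0.70568849,  0.70591562, -0.03211681])}
wrist {'vertical_fov': 67.07912885084022, 'cx': 314.10074534429594, 'cy': 245.87480402392, 'origin': array([ 0.33022344, -0.53466936,  0.37228044]), 'rotation': array([ 0.11131802,  0.83829066, -0.52890978, -0.07163454])}
```

View pics/scene0.png

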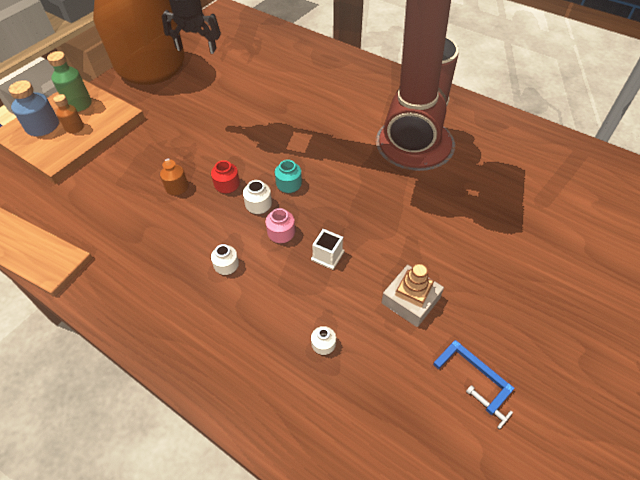

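View pics/top0.png

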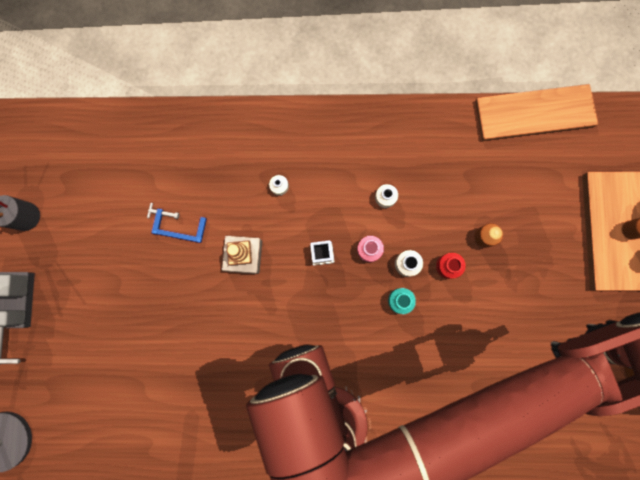

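View pics/wrist0.png

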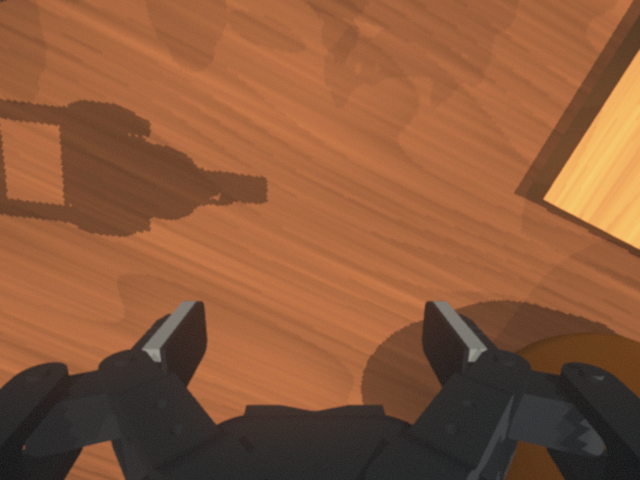

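```bash
cat > h.py <<'E'
import numpy as np, cv2
from scipy.spatial.transform import Rotation as R
from plant import *
def cam(info):
    f=240/np.tan(np.radians(info["vertical_fov"])/2)
    q=info["rotation"]; return f,info["cx"],info["cy"],np.array(info["origin"]),R.from_quat([q[1],q[2],q[3],q[0]]).as_matrix()
def ray(px,info,z):
    f,cx,cy,o,M=cam(info)
    d=M@np.array([(px[0]-cx)/f,(px[1]-cy)/f,1.]); return o+d*(z-o[2])/d[2]
def proj(p,info):
    f,cx,cy,o,M=cam(info); c=M.T@(np.array(p)-o); return np.array([cx+f*c[0]/c[2],cy+f*c[1]/c[2]])
def toolM(s=None):
    s=s or state(); q=s["tool_rot"]; return R.from_quat([q[1],q[2],q[3],q[0]]).as_matrix()
def go(p,yaw=None,s=None):
    """print shift in tool axes (m) to world p and turn about tool z so tool x is at world angle yaw (mod pi)"""
    s=s or state(); M=toolM(s); d=M.T@(np.array(p)-s["tool_pos"])
    cur=np.arctan2(M[1,0],M[0,0]); out="t=%.2f pos=%s yaw=%.1fdeg jaw=%.3f q6=%.2f shift(tool)=%s"%(s["time"],s["tool_pos"].round(4),np.degrees(cur),s["gripper_width"],s["joint_pos"][5],d.round(4))
    tilt=M.T@np.array([0,0,-1.]); tv=np.cross([0,0,1],tilt)
    out+=" tiltfix=%s"%tv.round(4)
    if yaw is not None:
        e=(yaw-cur+np.pi/2)%np.pi-np.pi/2; out+=" turn_z=%.4f rad"%(-e)
    print(out); return d
E
python3 - <<'E'
from h import *
i=camera_info("top"); im=cv2.imread("pics/top0.png")
px={'small?':(278,183,.058),'med?':(387.5,194,.066),'large?':(411,263,.075),'sq?':(321,252,.064),'pink':(371,246,.075),'red':(453,265,.075),'turq':(403,300,.075),'stack top':(234,249,.138),'bottle':(491,234,.1),'clamp':(180,236,.01)}
for k,v in px.items(): print(k,ray(v[:2],i,v[2]).round(3))
c=im[160:330,140:520]; cv2.imwrite("pics/top0c.png",cv2.resize(c,None,fx=2.1,fy=2.1,interpolation=cv2.INTER_CUBIC))
im=cv2.imread("pics/scene0.png");c=im[140:430,150:530]; cv2.imwrite("pics/scene0c.png",cv2.resize(c,None,fx=2,fy=2,interpolation=cv2.INTER_CUBIC))
E
```

```text
small? [0.684 0.145 0.058]
med? [ 0.648 -0.168  0.066]
large? [ 0.451 -0.229  0.075]
sq? [0.483 0.02  0.064]
pink [ 0.499 -0.119  0.075]
red [ 0.446 -0.344  0.075]
turq [ 0.35  -0.205  0.075]
stack top [0.485 0.249 0.138]
bottle [ 0.528 -0.442  0.1  ]
clamp [0.537 0.441 0.01 ]
```

View pics/top0c.png

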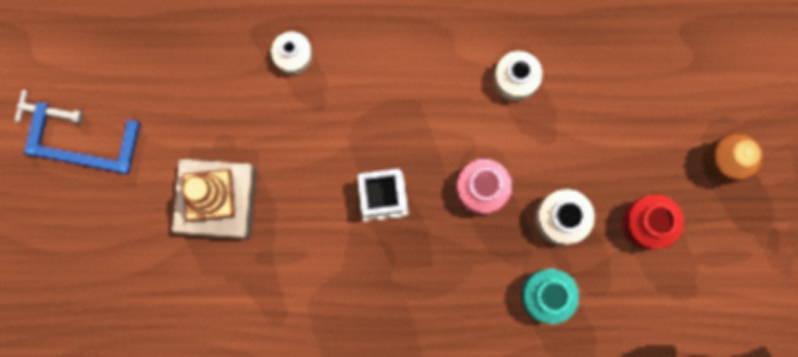

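View pics/scene0c.png

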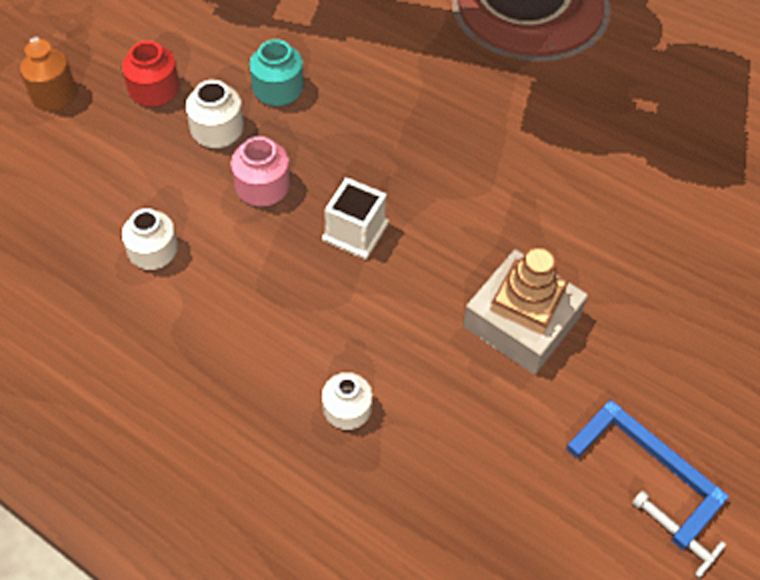

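```bash
python3 - <<'E'
from h import *
s=state(); i=camera_info("wrist"); M=toolM(s); f,cx,cy,o,C=cam(i)
print("f",f,"cam in tool",M.T@(o-s["tool_pos"])); print((M.T@C).round(3))
# where to put TCP so that stack centre is seen at the image centre, z=0.27
go([0.47,0.25,0.27],s=s)
E
```

```text
f 362.0569938385191 cam in tool [ 9.38419404e-05 -6.73993322e-02 -1.42076048e-01]
[[ 1.    -0.001 -0.001]
 [ 0.001  0.965  0.263]
 [ 0.001 -0.263  0.965]]
t=0.15 pos=[ 0.2693 -0.5635  0.2303] yaw=-64.5deg jaw=0.998 q6=-0.12 shift(tool)=[-0.6475 -0.5318 -0.0385] tiltfix=[-0.0002  0.0016  0.    ]
```

```bash
python3 -m inch '-.023 -.033 -.009 0 0 0 0;-.023 -.033 -.009 0 0 0 0;-.023 -.033 -.009 0 0 0 0;-.023 -.033 -.009 0 0 0 0;-.023 -.033 -.009 0 0 0 0;-.023 -.033 -.009 0 0 0 0;-.023 -.033 -.009 0 0 0 0;-.023 -.033 -.009 0 0 0 0;-.023 -.033 -.009 0 0 0 0;-.023 -.033 -.009 0 0 0 0'
python3 -m inch '-.023 -.033 -.009 0 0 0 0;0 0 0 0 0 0 0;0 0 0 0 0 0 0'
python3 - <<'E'
from h import *
i=camera_info("wrist"); im=grab_frame("wrist"); cv2.imwrite("pics/w1.png",im); np.save("w1.npy",i,allow_pickle=True)
go([0.485,0.249,0.27])
E
```

```text
time: 0.98
tool_pos: [0.4685, -0.2121, 0.3216]
tool_rot: [-0.0, 0.846, -0.533, 0.0]
contact_force: [0.6, -0.4, 0.3]
gripper_width: 0.999
time: 1.23
tool_pos: [0.4887, -0.1775, 0.3308]
tool_rot: [0.0, 0.847, -0.532, 0.0]
contact_force: [0.1, -0.8, 0.1]
gripper_width: 1.0
t=1.28 pos=[ 0.488  -0.1786  0.3301] yaw=-64.4deg jaw=1.003 q6=0.63 shift(tool)=[-0.3868 -0.1824  0.0599] tiltfix=[ 0.0006 -0.0001  0.    ]
```

View pics/w1.png

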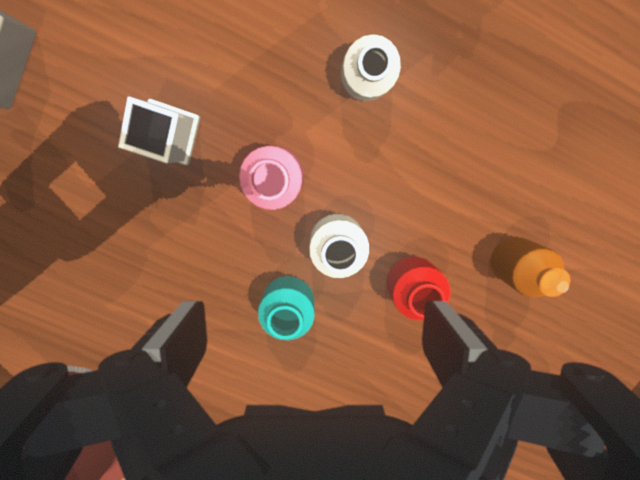

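```bash
cat > jars.py <<'E'
from h import *
def mouths(im,info,items,vth=110,draw=None):
    hsv=cv2.cvtColor(im,cv2.COLOR_BGR2HSV)
    m=((hsv[...,2]<vth)&(hsv[...,1]<110)).astype(np.uint8)
    m=cv2.morphologyEx(m,cv2.MORPH_CLOSE,np.ones((3,3),np.uint8))
    cs,_=cv2.findContours(m,cv2.RETR_EXTERNAL,cv2.CHAIN_APPROX_NONE)
    out={}
    for k,(u,v,z) in items.items():
        c=[c for c in cs if cv2.contourArea(c)>60 and cv2.pointPolygonTest(c,(float(u),float(v)),True)>-6]
        if not c: print(k,"none");continue
        c=max(c,key=cv2.contourArea)
        h=cv2.convexHull(c)[:,0,:]
        W=np.array([ray(p,info,z)[:2] for p in h]).astype(np.float32)*1000
        (x,y),(a,b),t=cv2.minAreaRect(W); (cx,cy),rr=cv2.minEnclosingCircle(W)
        print(k,"rect c=(%.1f,%.1f) size %.1fx%.1f ang %.1f | circ c=(%.1f,%.1f) d=%.1f"%(x,y,a,b,t,cx,cy,2*rr), "px",c[:,0].mean(0).round(1))
        if draw is not None: cv2.drawContours(draw,[c],-1,(0,255,0),1)
E
python3 - <<'E'
from jars import *
im=cv2.imread("pics/w1.png"); i=np.load("w1.npy",allow_pickle=True).item(); d=im.copy()
mouths(im,i,{'sq':(150,130,.064),'med':(374,62,.066),'large':(341,255,.075)},draw=d)
cv2.imwrite("pics/w1d.png",cv2.resize(d[20:300,100:420],None,fx=2.4,fy=2.1,interpolation=cv2.INTER_CUBIC))
i=camera_info("top"); im=cv2.imread("pics/top0.png")
mouths(im,i,{'sq':(321,252,.064),'med':(387,194,.066),'large':(411,263,.075),'small':(277,183,.058)})
E
```

```text
sq rect c=(487.7,20.6) size 41.7x41.7 ang 7.1 | circ c=(487.6,20.8) d=57.1 px [147.7 130. ]
med rect c=(652.6,-167.2) size 23.3x23.8 ang 25.7 | circ c=(652.8,-167.4) d=25.0 px [374.6  61.5]
large rect c=(455.8,-226.8) size 32.1x32.3 ang 51.7 | circ c=(455.8,-226.6) d=33.1 px [339.5 254.9]
sq rect c=(486.2,19.4) size 38.5x38.4 ang 7.1 | circ c=(486.2,18.9) d=50.3 px [321.4 251. ]
med none
large rect c=(454.2,-228.9) size 27.5x27.9 ang 88.8 | circ c=(453.9,-228.7) d=30.9 px [410.9 262.1]
small none
```

View pics/w1d.png

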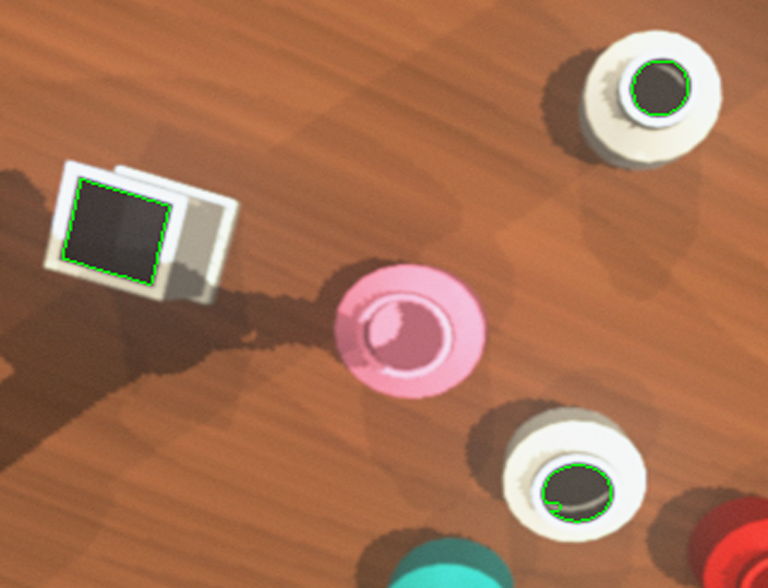

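```bash
python3 -m inch '-.036 -.017 .005 0 0 0 0;-.036 -.017 .005 0 0 0 0;-.036 -.017 .005 0 0 0 0;-.036 -.017 .005 0 0 0 0;-.036 -.017 .005 0 0 0 0;-.036 -.017 .005 0 0 0 0;-.036 -.017 .005 0 0 0 0;-.036 -.017 .005 0 0 0 0;-.036 -.017 .005 0 0 0 0;-.036 -.017 .005 0 0 0 0'
python3 -m inch '-.027 -.012 .005 0 0 0 0;0 0 0 0 0 0 0;0 0 0 0 0 0 0'
python3 - <<'E'
from h import *
i=camera_info("wrist"); im=grab_frame("wrist"); cv2.imwrite("pics/w2.png",im); np.save("w2.npy",i,allow_pickle=True)
go([0.485,0.249,0.27])
E
```

```text
time: 2.12
tool_pos: [0.486, 0.219, 0.2793]
tool_rot: [0.001, 0.845, -0.535, -0.0]
contact_force: [0.3, 0.4, -0.2]
gripper_width: 1.001
time: 2.37
tool_pos: [0.4851, 0.248, 0.2738]
tool_rot: [0.001, 0.846, -0.533, -0.001]
contact_force: [0.1, -0.3, 0.4]
gripper_width: 0.997
t=2.42 pos=[0.4855 0.2472 0.2743] yaw=-64.5deg jaw=1.001 q6=1.46 shift(tool)=[-0.0018 -0.0004  0.0043] tiltfix=[ 0.002  -0.0006  0.    ]
```

View pics/w2.png

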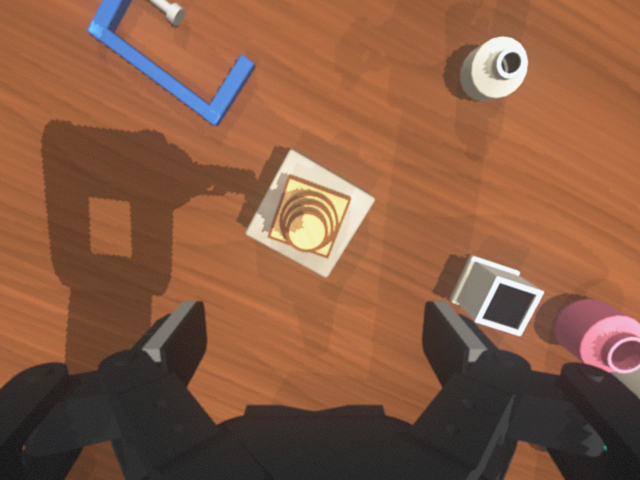

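```bash
python3 - <<'E'
from jars import *
im=cv2.imread("pics/w2.png"); i=np.load("w2.npy",allow_pickle=True).item()
cv2.imwrite("pics/w2c.png",cv2.resize(im[140:290,230:390],None,fx=4.5,fy=4,interpolation=cv2.INTER_CUBIC))
mouths(im,i,{'sq':(508,305,.064),'small':(510,66,.058)})
# stack: pale faces
hsv=cv2.cvtColor(im,cv2.COLOR_BGR2HSV); print(hsv[232,308],hsv[190,285],hsv[200,328],hsv[245,322],hsv[170,300])
m=((hsv[...,0]>14)&(hsv[...,0]<32)&(hsv[...,1]>70)&(hsv[...,2]>170)).astype(np.uint8)
cs,_=cv2.findContours(m,cv2.RETR_EXTERNAL,cv2.CHAIN_APPROX_NONE)
for c in cs:
    a=cv2.contourArea(c)
    if a<60: continue
    print(a,cv2.boundingRect(c))
    for z in (.072,.094,.116,.138):
        W=np.array([ray(p,i,z)[:2] for p in c[:,0]]).astype(np.float32)*1000
        (x,y),(w,h),t=cv2.minAreaRect(W);(cx,cy),r=cv2.minEnclosingCircle(W)
        print(z,"rect %.1f %.1f %.1fx%.1f %.1f circ %.1f %.1f d%.1f"%(x,y,w,h,t,cx,cy,2*r))
E
```

```text
sq rect c=(487.6,21.9) size 41.0x40.2 ang 7.2 | circ c=(487.5,22.0) d=56.2 px [508.4 305.8]
small rect c=(689.4,147.8) size 15.8x11.8 ang 48.1 | circ c=(688.0,148.9) d=16.0 px [512.   61.9]
[ 27  80 245] [ 14 138 203] [ 13 136 175] [ 11 152 188] [ 20  34 237]
91.0 (316, 241, 16, 15)
0.072 rect 462.5 224.5 9.8x17.9 59.3 circ 464.4 227.5 d17.9
0.094 rect 467.9 227.8 9.2x16.7 59.3 circ 469.6 230.7 d16.8
0.116 rect 473.3 231.2 8.5x15.6 59.3 circ 474.9 233.9 d15.6
0.138 rect 478.6 234.6 7.9x14.5 59.3 circ 480.1 237.1 d14.5
990.5 (288, 214, 38, 36)
0.072 rect 470.8 249.2 34.9x35.7 70.5 circ 470.6 249.3 d36.3
0.094 rect 475.7 251.0 32.6x33.5 70.5 circ 475.5 251.1 d33.9
0.116 rect 480.5 252.7 30.4x31.2 70.5 circ 480.3 252.9 d31.6
0.138 rect 485.3 254.5 28.2x28.9 70.5 circ 485.2 254.6 d29.3
148.0 (270, 214, 16, 27)
0.072 rect 460.5 277.9 26.3x13.4 37.4 circ 463.8 273.6 d26.4
0.094 rect 466.0 277.9 24.6x12.6 37.4 circ 469.1 273.8 d24.7
0.116 rect 471.5 277.8 23.0x11.7 37.4 circ 474.3 274.1 d23.0
0.138 rect 477.0 277.8 21.3x10.8 37.4 circ 479.6 274.3 d21.4
132.5 (303, 204, 28, 32)
0.072 rect 490.1 243.8 38.1x12.5 65.6 circ 484.7 246.2 d38.1
0.094 rect 493.7 245.9 35.7x11.7 65.6 circ 488.7 248.2 d35.7
0.116 rect 497.3 248.1 33.2x10.9 65.6 circ 492.6 250.2 d33.2
0.138 rect 500.9 250.2 30.8x10.1 65.6 circ 496.5 252.2 d30.8
179.5 (284, 195, 52, 36)
0.072 rect 492.9 253.1 26.6x51.3 8.2 circ 481.5 251.5 d51.4
0.094 rect 496.3 254.7 24.9x48.0 8.2 circ 485.7 253.1 d48.1
0.116 rect 499.7 256.2 23.2x44.8 8.2 circ 489.8 254.8 d44.8
0.138 rect 503.1 257.8 21.5x41.5 8.2 circ 493.9 256.4 d41.5
618.5 (279, 179, 69, 44)
0.072 rect 497.4 254.5 34.0x59.7 7.4 circ 496.8 255.1 d66.0
0.094 rect 500.5 256.0 31.9x55.9 7.4 circ 500.0 256.6 d61.8
0.116 rect 503.7 257.4 29.7x52.0 7.4 circ 503.1 258.0 d57.6
0.138 rect 506.8 258.9 27.5x48.2 7.4 circ 506.3 259.4 d53.3
```

View pics/w2c.png

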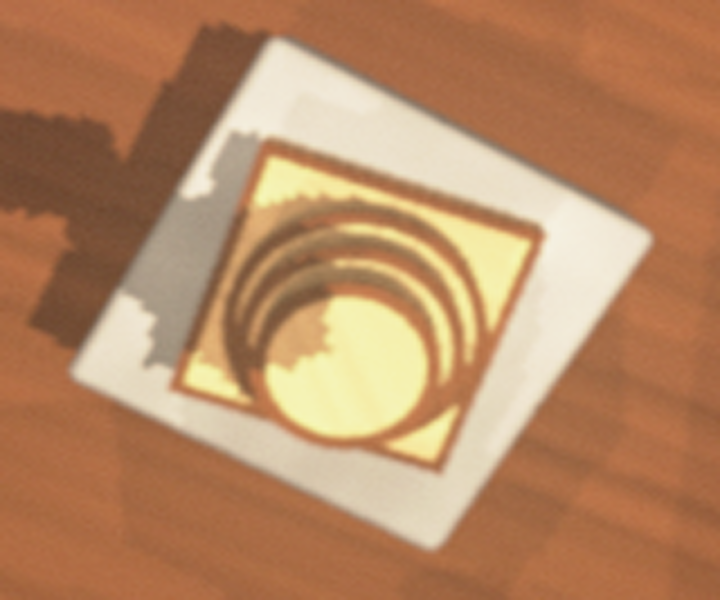

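```bash
python3 - <<'E'
from h import *
go([0.4852,0.2546,0.118]); s=state(); i=np.load("w2.npy",allow_pickle=True).item(); print(proj([.4855,.2472,.2743],i),proj([.4852,.2546,.138],i))
E
```

```text
t=2.42 pos=[0.4855 0.2472 0.2743] yaw=-64.5deg jaw=1.001 q6=1.46 shift(tool)=[-0.0069 -0.0033  0.1563] tiltfix=[ 0.002  -0.0006  0.    ]
[316.23827949 311.14311097] [306.62107924 231.64850609]
```

```bash
python3 -m inch '-.006 -.003 .030 0 0 0 0;0 0 .04 0 0 0 0;0 0 .04 0 0 0 0;0 0 .025 0 0 0 0;0 0 .012 0 0 0 .2;0 0 .010 0 0 0 .3;0 0 0 0 0 0 .3'
python3 - <<'E'
from h import *
i=camera_info("wrist"); im=grab_frame("wrist"); cv2.imwrite("pics/w3.png",im)
go([0.4852,0.2546,0.118])
E
```

```text
time: 3.0
tool_pos: [0.4852, 0.2538, 0.1171]
tool_rot: [0.001, 0.845, -0.534, -0.001]
contact_force: [0.1, -0.9, -0.1]
gripper_width: 0.702
t=3.05 pos=[0.4861 0.2544 0.1189] yaw=-64.5deg jaw=0.697 q6=1.47 shift(tool)=[-0.0005  0.0008  0.0009] tiltfix=[-0.0005 -0.0002  0.    ]
```

View pics/w3.png

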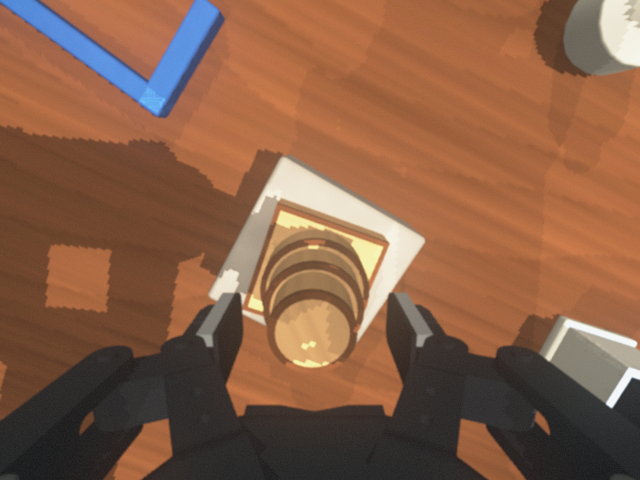

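```bash
python3 - <<'E'
from h import *
i=camera_info("wrist"); s=state()
for p in [(312,326),(312,330)]: print(ray(p,i,.138), toolM(s).T@(ray(p,i,.138)-s["tool_pos"]))
E
python3 -m inch '0 0 0 0 0 0 .6;0 0 0 0 0 0 .8;0 0 0 0 0 0 .8;0 0 0 0 0 0 .8;0 0 0 0 0 0 .8'
```

```text
[0.48827062 0.25637919 0.138     ] [-0.0008216  -0.00279513 -0.01910553]
[0.48677213 0.2556706  0.138     ] [-0.00082577 -0.00113755 -0.01910639]
time: 3.47
tool_pos: [0.4872, 0.2559, 0.1212]
tool_rot: [-0.002, 0.846, -0.533, 0.002]
contact_force: [0.4, 0.0, 7.0]
gripper_width: 0.373
```

```bash
python3 -m inch '0 0 -.015 0 0 0 .8;0 0 -.03 0 0 0 .8;0 0 -.035 0 0 0 .8;0 0 0 0 0 0 .8'
python3 - <<'E'
from h import *
i=camera_info("wrist"); im=grab_frame("wrist"); cv2.imwrite("pics/w4.png",im)
go([0.688,0.148,0.16])
E
```

```text
time: 3.8
tool_pos: [0.4891, 0.2568, 0.207]
tool_rot: [-0.005, 0.846, -0.533, 0.004]
contact_force: [1.6, 0.4, 1.8]
gripper_width: 0.373
t=3.85 pos=[0.4881 0.2565 0.2041] yaw=-64.4deg jaw=0.373 q6=1.47 shift(tool)=[ 0.1841 -0.1331  0.0456] tiltfix=[-0.0101 -0.0009  0.    ]
```

View pics/w4.png

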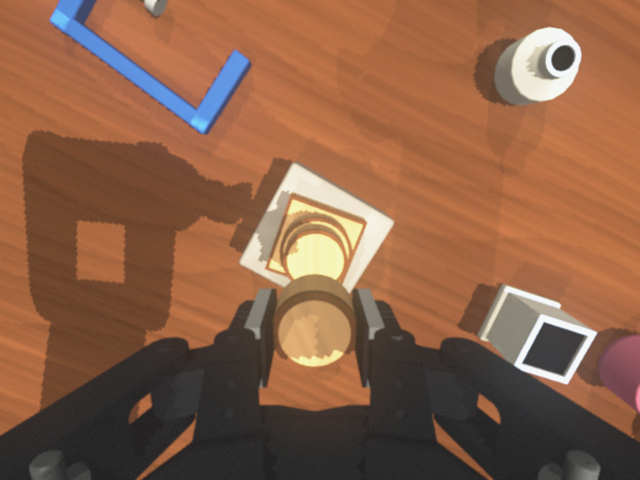

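```bash
python3 -m inch '.038 -.012 .004 0 0 0 .8;.038 -.012 .004 0 0 0 .8;.038 -.012 .004 0 0 0 .8;.038 -.012 .004 0 0 0 .8;.032 -.012 .004 0 0 0 .8;0 0 0 0 0 0 .8;0 0 0 0 0 0 .8;0 0 0 0 0 0 .8'
python3 - <<'E'
from jars import *
i=camera_info("wrist"); im=grab_frame("wrist"); cv2.imwrite("pics/w5.png",im);np.save("w5.npy",i,allow_pickle=True)
go([0.688,0.148,0.16])
E
```

```text
time: 4.52
tool_pos: [0.6182, 0.1152, 0.1772]
tool_rot: [0.0, 0.846, -0.533, -0.001]
contact_force: [-0.1, -0.2, 0.1]
gripper_width: 0.373
t=4.57 pos=[0.6181 0.1157 0.1776] yaw=-64.4deg jaw=0.376 q6=1.19 shift(tool)=[ 0.0011 -0.077   0.0176] tiltfix=[ 0.0011  0.0008 -0.    ]
```

View pics/w5.png

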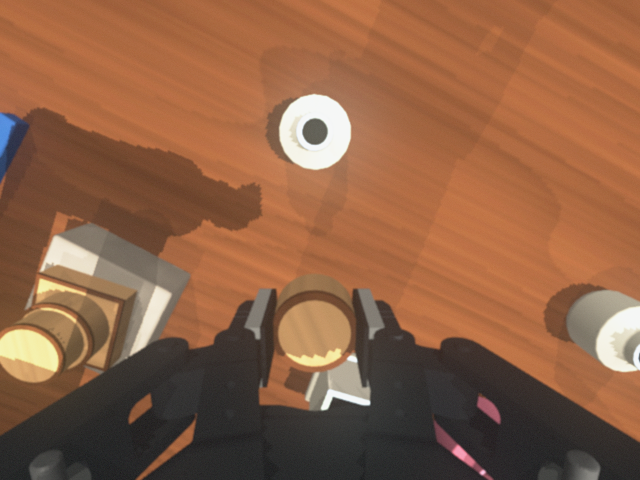

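```bash
python3 - <<'E'
from jars import *
im=cv2.imread("pics/w5.png"); i=np.load("w5.npy",allow_pickle=True).item(); s=state()
mouths(im,i,{'small':(315,131,.058),'sm_hi':(315,131,.060)})
cv2.imwrite("pics/w5c.png",cv2.resize(im[260:390,230:400],None,fx=4.5,fy=4.5,interpolation=cv2.INTER_CUBIC))
M=toolM(s)
# top face extents by eye later: centre of top ellipse
for z in (-.014,-.018,-.020,-.022):
  for p in ((315,328),):
    t=s["tool_pos"]+M@np.array([0,0,z]); r=ray(p,i,t[2]); print(z,(M.T@(r-s["tool_pos"])).round(4), "px per mm",362/1000/(i["origin"][2]-t[2]))
E
```

```text
small rect c=(688.6,148.7) size 15.8x15.7 ang 71.5 | circ c=(688.5,148.6) d=16.1 px [314.5 131.1]
sm_hi rect c=(688.5,148.7) size 15.6x15.6 ang 71.5 | circ c=(688.4,148.6) d=15.9 px [314.5 131.1]
-0.014 [ 0.0008  0.0006 -0.014 ] px per mm 2.837729393655116
-0.018 [ 0.0008 -0.0015 -0.018 ] px per mm 2.9295899055707033
-0.02 [ 0.0008 -0.0026 -0.02  ] px per mm 2.9777870743416686
-0.022 [ 0.0008 -0.0036 -0.022 ] px per mm 3.027596634959027
```

View pics/w5c.png

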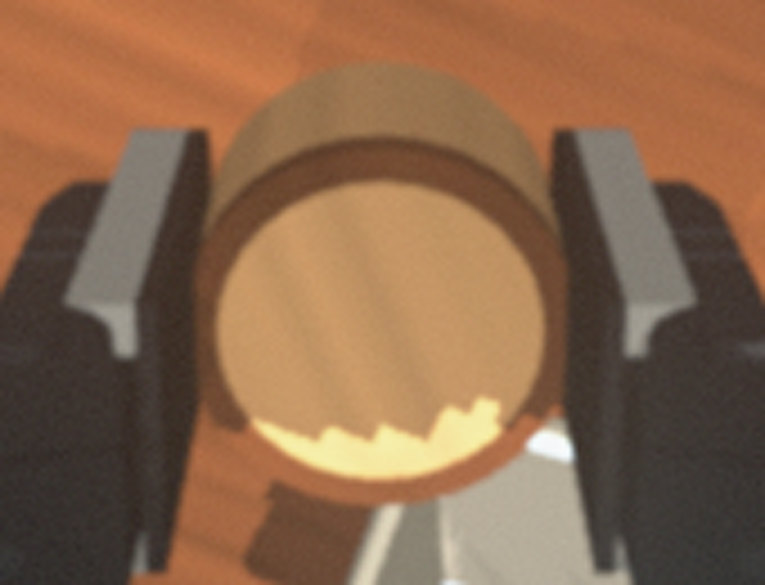

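```bash
python3 - <<'E'
from h import *
s=state(); i=np.load("w5.npy",allow_pickle=True).item(); M=toolM(s)
for z in (-.0165,-.018):
    t=s["tool_pos"][2]-z
    a=[M.T@(ray(p,i,t)-s["tool_pos"]) for p in ((314.7,291.1),(314.7,372.2))]; print(z,a[0].round(4),a[1].round(4),((a[0]+a[1])/2).round(4))
go([.6885,.1487,.065])
E
```

```text
-0.0165 [ 0.0007 -0.0158 -0.0165] [ 0.0007  0.0186 -0.0165] [ 0.0007  0.0014 -0.0165]
-0.018 [ 0.0007 -0.0165 -0.018 ] [ 0.0007  0.0176 -0.018 ] [ 0.0007  0.0006 -0.018 ]
t=4.57 pos=[0.6181 0.1157 0.1776] yaw=-64.4deg jaw=0.376 q6=1.19 shift(tool)=[ 0.0008 -0.0779  0.1126] tiltfix=[ 0.0011  0.0008 -0.    ]
```

```bash
python3 -m inch '0 -.039 .005 0 0 0 .8;0 -.04 .02 0 0 0 .8;0 0 .04 0 0 0 .8;0 0 .03 0 0 0 .8;0 0 .01 0 0 0 .8;0 0 0 0 0 0 .8;0 0 .003 0 0 0 .8;0 0 0 0 0 0 .8'
python3 - <<'E'
from jars import *
i=camera_info("wrist"); im=grab_frame("wrist"); cv2.imwrite("pics/w6.png",im);np.save("w6.npy",i,allow_pickle=True)
go([0.6885,0.1487,0.062]); print(state()["contact_force"])
im=grab_frame("scene"); cv2.imwrite("pics/s6.png",cv2.resize(im[290:390,260:390],None,fx=5,fy=5,interpolation=cv2.INTER_CUBIC))
E
```

```text
time: 5.23
tool_pos: [0.6888, 0.1485, 0.0743]
tool_rot: [-0.001, 0.846, -0.533, 0.001]
contact_force: [-0.1, 0.5, -0.4]
gripper_width: 0.374
t=5.28 pos=[0.6891 0.1484 0.0748] yaw=-64.4deg jaw=0.374 q6=1.23 shift(tool)=[-0.0006  0.0005  0.0128] tiltfix=[-0.0043 -0.0015  0.    ]
[ 0.4964091   0.13248739 -0.29671819]
```

View pics/w6.png

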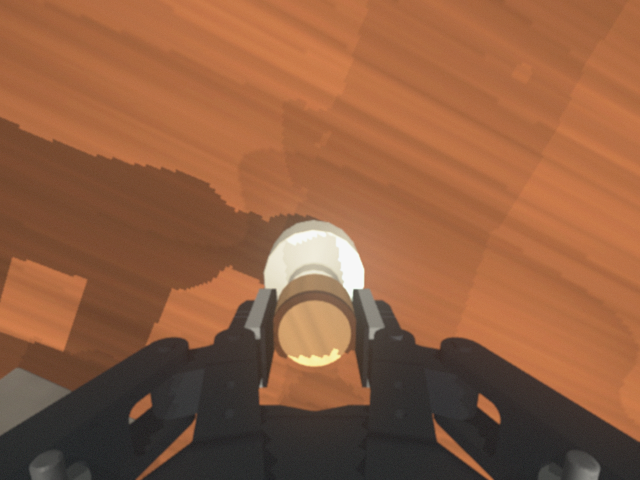

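View pics/s6.png

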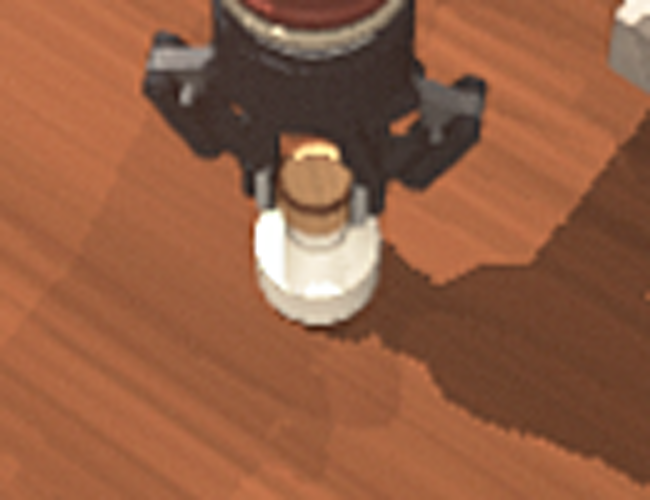

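```bash
python3 -m inch '0 0 .003 0 0 0 .8;0 0 0 0 0 0 .8;0 0 0 0 0 0 .8;0 0 0 0 0 0 .8'; python3 -m inch '0 0 .002 0 0 0 .8;0 0 0 0 0 0 .8;0 0 0 0 0 0 .8'
```

```text
time: 5.67
tool_pos: [0.6878, 0.1479, 0.069]
tool_rot: [-0.0, 0.846, -0.533, 0.0]
contact_force: [-0.0, 0.2, -0.4]
gripper_width: 0.373
time: 5.92
tool_pos: [0.6875, 0.1479, 0.0663]
tool_rot: [0.0, 0.846, -0.533, -0.0]
contact_force: [-0.6, 0.4, 0.2]
gripper_width: 0.372
```

```bash
python3 -m inch '0 0 .002 0 0 0 .8;0 0 0 0 0 0 .8;0 0 0 0 0 0 .8'; python3 -m inch '0 0 .0015 0 0 0 .8;0 0 0 0 0 0 .8;0 0 0 0 0 0 .8'
```

```text
time: 6.17
tool_pos: [0.6875, 0.148, 0.0644]
tool_rot: [0.0, 0.846, -0.533, -0.0]
contact_force: [-0.0, -0.6, -1.5]
gripper_width: 0.38
time: 6.42
tool_pos: [0.6879, 0.148, 0.0633]
tool_rot: [-0.0, 0.846, -0.533, 0.0]
contact_force: [0.6, 0.7, 0.4]
gripper_width: 0.373
```

```bash
python3 -m inch '0 0 .001 0 0 0 .8;0 0 0 0 0 0 .8;0 0 0 0 0 0 .8'; python3 -m inch '0 0 .001 0 0 0 .8;0 0 0 0 0 0 .8;0 0 0 0 0 0 .8'
python3 - <<'E'
from jars import *
im=grab_frame("scene"); cv2.imwrite("pics/s7.png",cv2.resize(im[290:390,260:390],None,fx=6,fy=6,interpolation=cv2.INTER_CUBIC))
E
```

```text
time: 6.67
tool_pos: [0.688, 0.148, 0.0633]
tool_rot: [-0.0, 0.846, -0.533, 0.0]
contact_force: [-1.9, -0.7, 5.4]
gripper_width: 0.374
time: 6.92
tool_pos: [0.6883, 0.1481, 0.0633]
tool_rot: [-0.0, 0.846, -0.533, 0.0]
contact_force: [-3.6, -0.8, 8.5]
gripper_width: 0.369
```

View pics/s7.png

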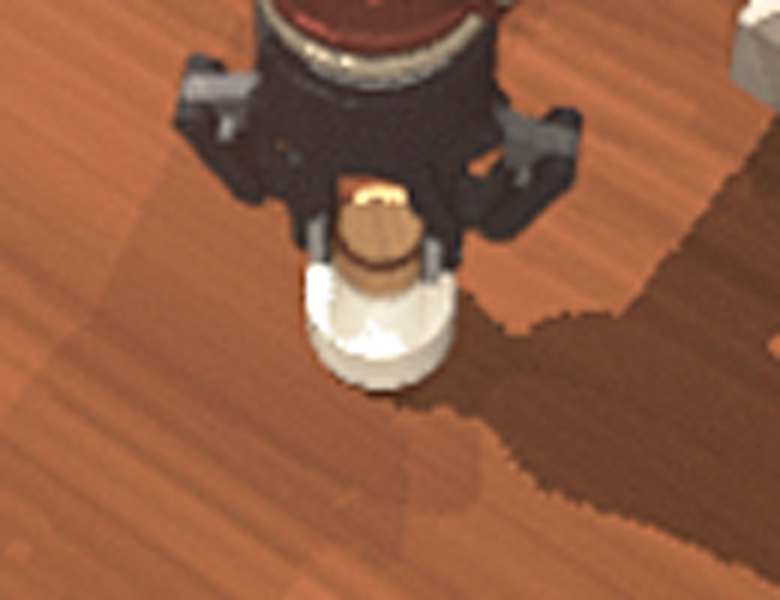

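```bash
python3 -m inch '0 0 -.002 0 0 0 .8;0 0 0 0 0 0 .6;0 0 0 0 0 0 .5;0 0 0 0 0 0 .4;0 0 0 0 0 0 .4;0 0 -.01 0 0 0 .3;0 0 -.02 0 0 0 .3;0 0 -.03 0 0 0 .3;0 .02 -.036 0 0 0 .3;0 .03 -.02 0 0 0 .3'
python3 -m inch '0 .04 0 0 0 0 .2;0 0 0 0 0 0 0;0 0 0 0 0 0 0'
python3 - <<'E'
from jars import *
i=camera_info("wrist"); im=grab_frame("wrist"); cv2.imwrite("pics/w8.png",im);np.save("w8.npy",i,allow_pickle=True)
go([0.4855,0.2545,.2])
E
```

```text
time: 7.8
tool_pos: [0.645, 0.1269, 0.1844]
tool_rot: [-0.002, 0.846, -0.533, 0.003]
contact_force: [1.0, -0.4, 0.9]
gripper_width: 0.698
time: 8.05
tool_pos: [0.6047, 0.1087, 0.1792]
tool_rot: [0.0, 0.846, -0.534, -0.0]
contact_force: [0.8, 0.1, -0.6]
gripper_width: 1.0
t=8.10 pos=[0.6062 0.1091 0.1797] yaw=-64.5deg jaw=0.999 q6=1.18 shift(tool)=[-0.1833  0.0463 -0.0204] tiltfix=[-0.0009 -0.0002  0.    ]
```

View pics/w8.png

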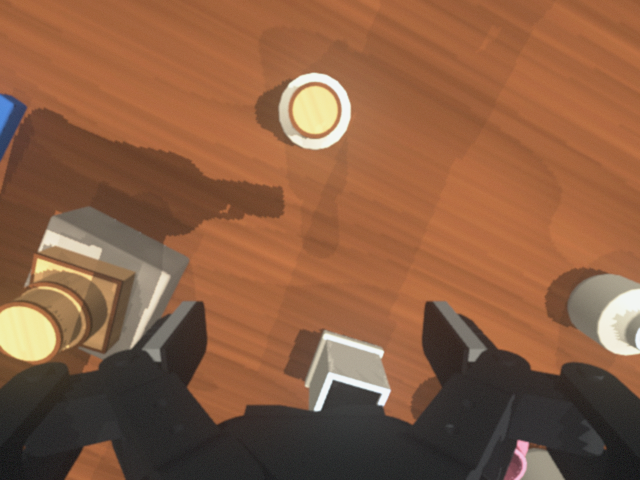

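```bash
python3 -m inch '-.037 .009 -.012 0 0 0 0;-.037 .009 -.012 0 0 0 0;-.037 .009 -.012 0 0 0 0;-.037 .009 -.012 0 0 0 0;-.035 .010 -.012 0 0 0 0;0 0 0 0 0 0 0;0 0 0 0 0 0 0;0 0 0 0 0 0 0'
cat >> h.py <<'E'
def cover(im,info,box,z,vmin=120,show=None):
    """pale wood face inside box x0,y0,x1,y1 at height z (m): largest blob's circle in mm"""
    x0,y0,x1,y1=box; hsv=cv2.cvtColor(im,cv2.COLOR_BGR2HSV)
    m=np.zeros(im.shape[:2],np.uint8)
    h=hsv[y0:y1,x0:x1]; m[y0:y1,x0:x1]=((h[...,0]>17)&(h[...,0]<35)&(h[...,1]>50)&(h[...,2]>vmin))
    cs,_=cv2.findContours(m,cv2.RETR_EXTERNAL,cv2.CHAIN_APPROX_NONE); c=max(cs,key=cv2.contourArea)
    W=np.array([ray(p,info,z)[:2] for p in c[:,0]]).astype(np.float32)*1000
    (x,y),(w,hh),t=cv2.minAreaRect(W);(cx,cy),r=cv2.minEnclosingCircle(W)
    print("area %.0f px %s rect %.1f %.1f %.1fx%.1f %.1f circ %.1f %.1f d%.1f"%(cv2.contourArea(c),c[:,0].mean(0).round(1),x,y,w,hh,t,cx,cy,2*r))
E
python3 - <<'E'
from jars import *
i=np.load("w8.npy",allow_pickle=True).item(); im=cv2.imread("pics/w8.png"); cover(im,i,(280,70,350,150),.080)
i=camera_info("wrist"); im=grab_frame("wrist"); cv2.imwrite("pics/w9.png",im);np.save("w9.npy",i,allow_pickle=True)
go([0.4855,0.2545,.2])
cover(im,i,(220,150,400,300),.116)
cv2.imwrite("pics/w9c.png",cv2.resize(im[100:400,200:420],None,fx=2.5,fy=2,interpolation=cv2.INTER_CUBIC))
E
```

```text
time: 8.77
tool_pos: [0.487, 0.2549, 0.2394]
tool_rot: [-0.0, 0.846, -0.533, 0.0]
contact_force: [0.4, -0.3, 0.0]
gripper_width: 1.002
area 1626 px [314.7 109.7] rect 686.2 146.9 27.7x27.6 25.4 circ 685.9 147.1 d28.3
t=8.82 pos=[0.487  0.2543 0.2388] yaw=-64.5deg jaw=1.001 q6=1.47 shift(tool)=[-0.0009  0.0012  0.0388] tiltfix=[ 0.0006 -0.0003  0.    ]
area 1702 px [313.9 242.9] rect 484.0 252.8 35.4x38.2 69.2 circ 484.4 254.0 d38.8
```

View pics/w9.png

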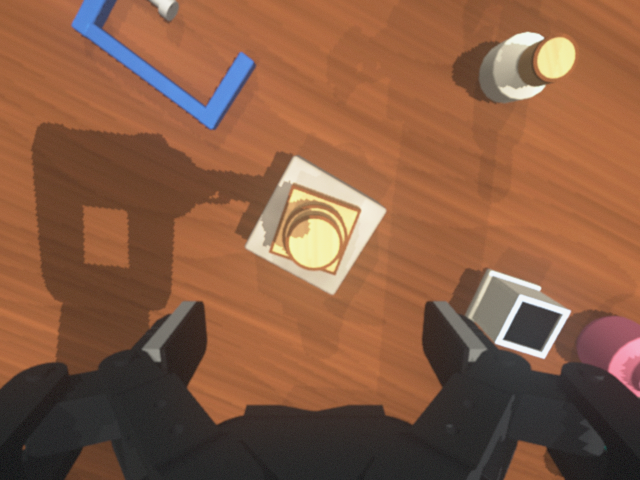

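View pics/w9c.png

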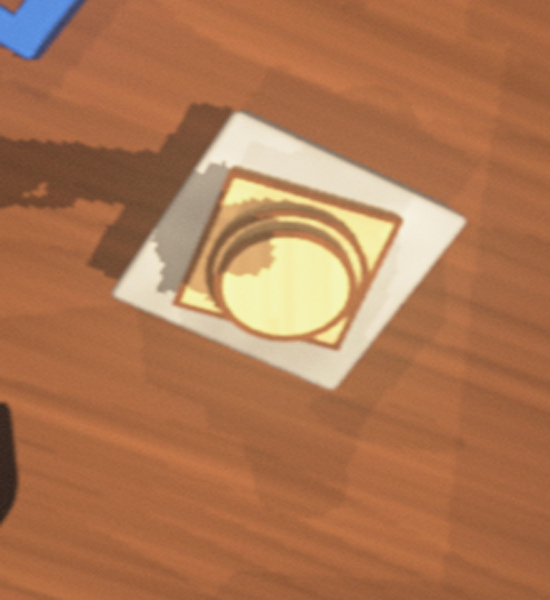

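```bash
python3 - <<'E'
from jars import *
i=np.load("w8.npy",allow_pickle=True).item(); im=cv2.imread("pics/w8.png")
hsv=cv2.cvtColor(im,cv2.COLOR_BGR2HSV)
m=np.zeros(im.shape[:2],np.uint8); b=hsv[60:160,270:360]; m[60:160,270:360]=((b[...,1]<60)&(b[...,2]>150))
cs,_=cv2.findContours(m,cv2.RETR_EXTERNAL,cv2.CHAIN_APPROX_NONE); c=max(cs,key=cv2.contourArea)
for z in (.02,.03,.04): 
    W=np.array([ray(p,i,z)[:2] for p in c[:,0]]).astype(np.float32)*1000; print(z,cv2.minEnclosingCircle(W))
E
```

```text
0.02 ((689.907470703125, 149.12464904785156), 28.467288970947266)
0.03 ((689.1005859375, 148.74159240722656), 27.521636962890625)
0.04 ((688.2985229492188, 148.35882568359375), 26.578142166137695)
```

```bash
python3 - <<'E'
from jars import *
i=np.load("w9.npy",allow_pickle=True).item()
a=[ray(p,i,.116)*1000 for p in ((286,314.4),(342.8,314.4))]
for p in ((314.4,214),(314.4,270),(286,242),(342.8,242)): print((ray(p,i,.116)*1000).round(1))
go([.4845,.2537,.100])
E
```

```text
[504.8 263.2 116. ]
[465.3 244.3 116. ]
[476.2 273.4 116. ]
[494.7 234.5 116. ]
t=8.82 pos=[0.487  0.2543 0.2388] yaw=-64.5deg jaw=1.001 q6=1.47 shift(tool)=[-0.0006  0.0024  0.1388] tiltfix=[ 0.0006 -0.0003  0.    ]
```

```bash
python3 -m inch '0 .002 .035 0 0 0 0;0 0 .04 0 0 0 0;0 0 .035 0 0 0 0;0 0 .019 0 0 0 .1;0 0 .010 0 0 0 .2;0 0 0 0 0 0 .2;0 0 0 0 0 0 .2'
python3 - <<'E'
from jars import *
i=camera_info("wrist"); im=grab_frame("wrist"); cv2.imwrite("pics/w10.png",im);np.save("w10.npy",i,allow_pickle=True)
go([0.4852,0.2538,.1])
cv2.imwrite("pics/w10c.png",cv2.resize(im[230:400,200:430],None,fx=3.4,fy=3.4,interpolation=cv2.INTER_CUBIC))
E
```

```text
time: 9.4
tool_pos: [0.4851, 0.2531, 0.1003]
tool_rot: [0.0, 0.846, -0.534, -0.0]
contact_force: [0.6, 0.1, 1.1]
gripper_width: 0.801
t=9.45 pos=[0.4858 0.2536 0.1017] yaw=-64.5deg jaw=0.802 q6=1.47 shift(tool)=[-0.0005  0.0005  0.0017] tiltfix=[-0.0023 -0.0002  0.    ]
```

View pics/w10c.png

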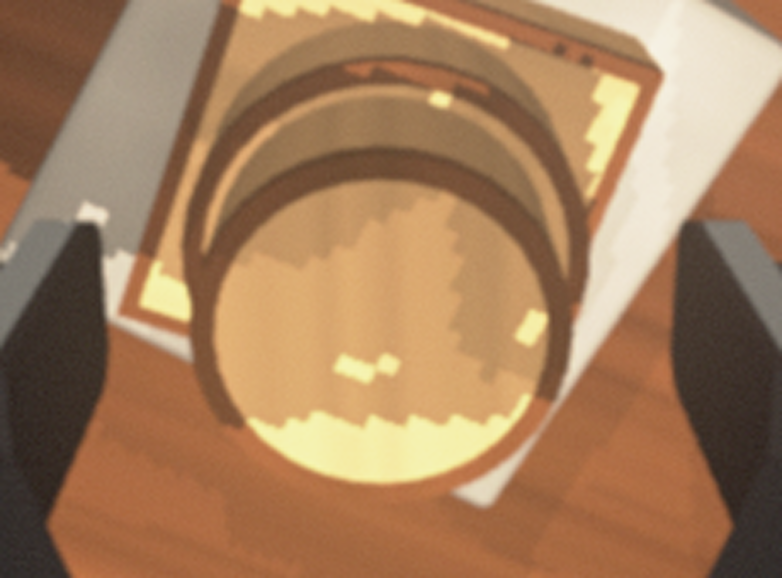

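```bash
python3 - <<'E'
from h import *
s=state(); i=np.load("w10.npy",allow_pickle=True).item(); M=toolM(s)
for z in (.114,.116):
    a=[M.T@(ray(p,i,z)-s["tool_pos"]) for p in ((312.2,274.1),(312.2,378.5))]; print(z,a[0].round(4),a[1].round(4),((a[0]+a[1])/2).round(4))
E
python3 -m inch '0 0 0 0 0 0 .5;0 0 0 0 0 0 .65;0 0 0 0 0 0 .7;0 0 0 0 0 0 .7;0 0 0 0 0 0 .7'
```

```text
0.114 [-0.0006 -0.0206 -0.0122] [-0.0007  0.0245 -0.0124] [-0.0007  0.002  -0.0123]
0.116 [-0.0006 -0.0213 -0.0142] [-0.0007  0.0231 -0.0143] [-0.0006  0.0009 -0.0143]
time: 9.87
tool_pos: [0.486, 0.2542, 0.1029]
tool_rot: [-0.002, 0.846, -0.533, 0.002]
contact_force: [0.7, -0.9, 6.0]
gripper_width: 0.484
```

```bash
python3 -m inch '0 0 -.015 0 0 0 .7;0 0 -.03 0 0 0 .7;0 0 -.035 0 0 0 .7;.038 .009 -.005 0 0 0 .7;.038 .009 0 0 0 0 .7;.038 .009 0 0 0 0 .7;.038 .009 0 0 0 0 .7;.038 .009 0 0 0 0 .7;.038 .009 0 0 0 0 .7;.038 .009 0 0 0 0 .7'
python3 -m inch '.038 .009 0 0 0 0 .7;.038 .009 0 0 0 0 .7;.038 .009 0 0 0 0 .7;.038 .009 0 0 0 0 .7;.034 .009 0 0 0 0 .7;0 0 0 0 0 0 .7;0 0 0 0 0 0 .7;0 0 0 0 0 0 .7'
python3 - <<'E'
from jars import *
i=camera_info("wrist"); im=grab_frame("wrist"); cv2.imwrite("pics/w11.png",im);np.save("w11.npy",i,allow_pickle=True)
np.save("s11.npy",state(),allow_pickle=True)
go([.6527,-.1673,.1])
cv2.imwrite("pics/w11c.png",cv2.resize(im[230:400,200:430],None,fx=3.4,fy=3.4,interpolation=cv2.INTER_CUBIC))
E
```

```text
time: 10.7
tool_pos: [0.5422, -0.0153, 0.1858]
tool_rot: [-0.0, 0.846, -0.533, 0.001]
contact_force: [1.2, -0.4, -1.4]
gripper_width: 0.485
time: 11.37
tool_pos: [0.5815, -0.2004, 0.1851]
tool_rot: [-0.0, 0.846, -0.533, -0.0]
contact_force: [-0.6, 0.4, -0.6]
gripper_width: 0.485
t=11.42 pos=[ 0.5815 -0.1998  0.1851] yaw=-64.4deg jaw=0.486 q6=0.67 shift(tool)=[ 0.0014 -0.0783  0.0851] tiltfix=[-0.      0.0005  0.    ]
```

View pics/w11.png

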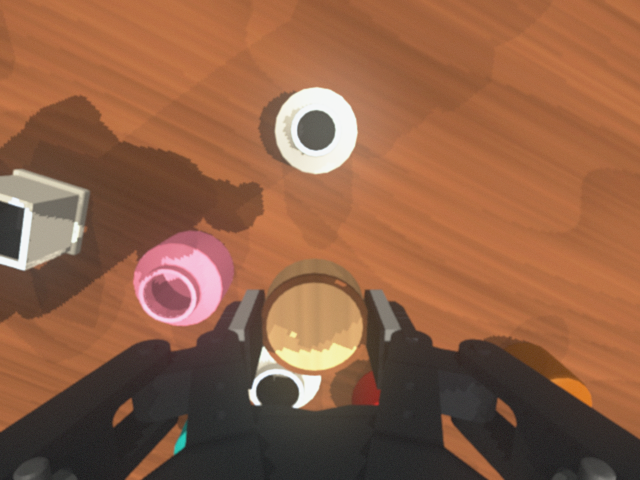

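View pics/w11c.png

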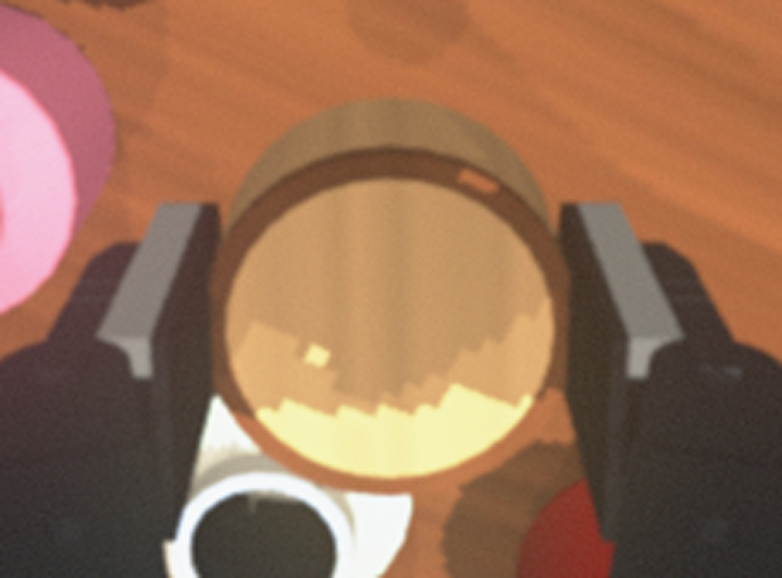

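```bash
python3 - <<'E'
from jars import *
s=np.load("s11.npy",allow_pickle=True).item(); i=np.load("w11.npy",allow_pickle=True).item(); M=toolM(s); im=cv2.imread("pics/w11.png")
mouths(im,i,{'med':(316,131,.066)})
for z in (-.011,-.0125,-.014,-.0155):
    t=s["tool_pos"][2]-z
    a=[M.T@(ray(p,i,t)-s["tool_pos"]) for p in ((315.1,273.5),(315.1,375))]; print(z,((a[1]-a[0])[1]).round(4),((a[0]+a[1])/2).round(4))
E
```

```text
med rect c=(653.2,-167.4) size 24.3x24.8 ang 69.6 | circ c=(653.1,-167.4) d=25.2 px [315.7 129.8]
-0.011 0.0446 [ 0.0009  0.0018 -0.011 ]
-0.0125 0.0441 [ 0.0009  0.001  -0.0125]
-0.014 0.0436 [ 0.0009  0.0003 -0.014 ]
-0.0155 0.0431 [ 0.0009 -0.0005 -0.0155]
```

```bash
python3 -m inch '.001 -.04 .005 0 0 0 .7;0 -.042 .02 0 0 0 .7;0 0 .04 0 0 0 .7;0 0 .025 0 0 0 .7;0 0 .012 0 0 0 .7;0 0 0 0 0 0 .7;0 0 .003 0 0 0 .7;0 0 0 0 0 0 .7;0 0 0 0 0 0 .7;0 0 0 0 0 0 .7'
python3 -m inch '0 0 .002 0 0 0 .7;0 0 0 0 0 0 .7;0 0 0 0 0 0 .7'
```

```text
time: 12.25
tool_pos: [0.6534, -0.1688, 0.0848]
tool_rot: [-0.0, 0.846, -0.533, 0.002]
contact_force: [-1.0, 0.1, -0.4]
gripper_width: 0.483
time: 12.5
tool_pos: [0.6522, -0.1684, 0.0806]
tool_rot: [-0.0, 0.846, -0.533, 0.0]
contact_force: [0.9, 0.7, -0.0]
gripper_width: 0.485
```

```bash
python3 -m inch '-.0005 -.002 .002 0 0 0 .7;0 0 0 0 0 0 .7;0 0 0 0 0 0 .7;0 0 0 0 0 0 .7;0 0 0 0 0 0 .7'
python3 -m inch '0 0 .001 0 0 0 .7;0 0 0 0 0 0 .7;0 0 0 0 0 0 .7'
python3 -m inch '0 0 .001 0 0 0 .7;0 0 0 0 0 0 .7;0 0 0 0 0 0 .7'
python3 -m inch '0 0 .001 0 0 0 .7;0 0 0 0 0 0 .7;0 0 0 0 0 0 .7'
```

```text
time: 12.92
tool_pos: [0.6537, -0.1669, 0.0782]
tool_rot: [0.0, 0.846, -0.533, -0.0]
contact_force: [-0.5, 0.2, -0.2]
gripper_width: 0.485
time: 13.17
tool_pos: [0.6537, -0.1669, 0.0771]
tool_rot: [0.0, 0.846, -0.533, -0.0]
contact_force: [0.1, 0.4, -1.0]
gripper_width: 0.487
time: 13.42
tool_pos: [0.6537, -0.1669, 0.0762]
tool_rot: [0.0, 0.846, -0.533, -0.0]
contact_force: [-0.6, 0.2, -0.1]
gripper_width: 0.487
time: 13.67
tool_pos: [0.6537, -0.1669, 0.0751]
tool_rot: [0.0, 0.846, -0.533, -0.0]
contact_force: [-0.1, -1.1, 0.1]
gripper_width: 0.481
```

```bash
python3 -m inch '0 0 .001 0 0 0 .7;0 0 0 0 0 0 .7;0 0 0 0 0 0 .7'
python3 -m inch '0 0 .001 0 0 0 .7;0 0 0 0 0 0 .7;0 0 0 0 0 0 .7'
```

```text
time: 13.92
tool_pos: [0.654, -0.167, 0.0749]
tool_rot: [-0.0, 0.846, -0.533, 0.0]
contact_force: [-0.8, 1.5, 1.9]
gripper_width: 0.482
time: 14.17
tool_pos: [0.6542, -0.167, 0.0749]
tool_rot: [-0.0, 0.846, -0.533, 0.0]
contact_force: [-2.1, 1.4, 7.6]
gripper_width: 0.485
```

Contact at the expected height. Release, retreat and look.

```bash
python3 -m inch '0 0 -.002 0 0 0 .7;0 0 0 0 0 0 .5;0 0 0 0 0 0 .35;0 0 0 0 0 0 .3;0 0 0 0 0 0 .3;0 0 -.01 0 0 0 .25;0 0 -.025 0 0 0 .2;0 0 -.035 0 0 0 .2;0 .02 -.03 0 0 0 .2;0 .035 -.01 0 0 0 .2'
python3 -m inch '0 .03 0 0 0 0 0;0 0 0 0 0 0 0;0 0 0 0 0 0 0;0 0 0 0 0 0 0'
python3 - <<'E'
from jars import *
i=camera_info("wrist"); im=grab_frame("wrist"); cv2.imwrite("pics/w12.png",im);np.save("w12.npy",i,allow_pickle=True)
go([.4555,-.227,.2])
cover(im,i,(250,60,390,190),.088)
E
```

```text
time: 15.0
tool_pos: [0.608, -0.191, 0.1926]
tool_rot: [-0.001, 0.847, -0.532, 0.005]
contact_force: [0.0, -0.3, 1.1]
gripper_width: 0.799
time: 15.33
tool_pos: [0.5774, -0.2035, 0.1857]
tool_rot: [-0.0, 0.846, -0.533, 0.0]
contact_force: [-0.1, -1.0, -1.3]
gripper_width: 1.001
t=15.38 pos=[ 0.5776 -0.2033  0.1854] yaw=-64.4deg jaw=0.999 q6=0.66 shift(tool)=[-0.0313  0.1204 -0.0147] tiltfix=[-0.0004 -0.      0.    ]
area 2994 px [314.  120.5] rect 652.5 -167.6 37.5x37.8 25.5 circ 652.5 -167.6 d38.3
```

View pics/w12.png

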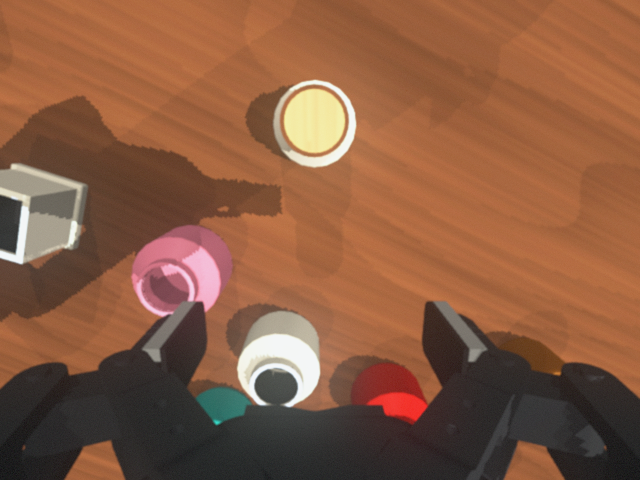

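```bash
python3 -m inch '-.0376 -.0095 -.0046 0 0 0 0;-.0376 -.0095 -.0046 0 0 0 0;-.0376 -.0095 -.0046 0 0 0 0;-.0376 -.0095 -.0046 0 0 0 0;-.0376 -.0095 -.0046 0 0 0 0;-.0376 -.0095 -.0046 0 0 0 0;-.0376 -.0095 -.0046 0 0 0 0;-.0376 -.0095 -.0046 0 0 0 0;-.0376 -.0095 -.0046 0 0 0 0;-.0376 -.0095 -.0046 0 0 0 0'
python3 -m inch '-.0376 -.0095 -.0046 0 0 0 0;-.0376 -.0095 -.0046 0 0 0 0;0 0 0 0 0 0 0;0 0 0 0 0 0 0;0 0 0 0 0 0 0'
python3 - <<'E'
from jars import *
i=camera_info("wrist"); im=grab_frame("wrist"); cv2.imwrite("pics/w13.png",im);np.save("w13.npy",i,allow_pickle=True)
go([.4852,.2538,.075])
cover(im,i,(220,150,400,320),.094)
cv2.imwrite("pics/w13c.png",cv2.resize(im[150:310,230:410],None,fx=4,fy=4,interpolation=cv2.INTER_CUBIC))
E
```

```text
time: 16.22
tool_pos: [0.5002, 0.1794, 0.2315]
tool_rot: [-0.0, 0.846, -0.533, -0.0]
contact_force: [0.1, -0.2, 0.5]
gripper_width: 1.001
time: 16.63
tool_pos: [0.4854, 0.2533, 0.2401]
tool_rot: [0.0, 0.846, -0.533, -0.0]
contact_force: [1.1, -0.4, -0.4]
gripper_width: 1.0
t=16.68 pos=[0.4855 0.2526 0.24  ] yaw=-64.5deg jaw=1.004 q6=1.47 shift(tool)=[-0.0013 -0.0004  0.165 ] tiltfix=[ 0.001  -0.0002  0.    ]
area 2528 px [313.2 233.4] rect 483.8 252.2 46.3x48.4 78.0 circ 484.0 253.3 d48.9
```

View pics/w13c.png

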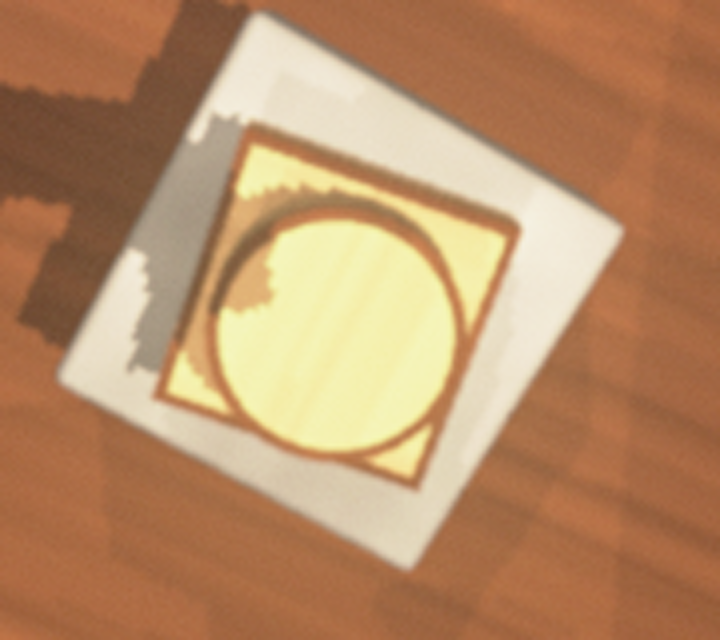

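```bash
python3 - <<'E'
from jars import *
i=np.load("w13.npy",allow_pickle=True).item()
P=np.array([ray(p,i,.094)[:2]*1000 for p in ((314,202),(314,265),(282,233.5),(346,233.5))]); print(P.round(1),((P[0]+P[1])/2).round(1),((P[2]+P[3])/2).round(1),np.linalg.norm(P[0]-P[1]),np.linalg.norm(P[2]-P[3]))
Q=np.array([ray((230+x/4,150+y/4),i,.072)[:2]*1000 for x,y in ((250,130),(517,225),(418,485),(158,397))]); print(Q.round(1),Q.mean(0)); d=np.roll(Q,-1,0)-Q; print(np.linalg.norm(d,axis=1),np.degrees(np.arctan2(d[:,1],d[:,0])))
s=state();print(s["tool_pos"])
E
```

```text
[[508.  264.3]
 [460.2 241.5]
 [473.4 276.7]
 [496.  229.6]] [484.1 252.9] [484.7 253.1] 52.90648694404416 52.30231424999598
[[512.1 286.5]
 [518.6 226.1]
 [456.3 219. ]
 [449.9 280.4]] [484.21999587 253.01967411]
[60.70289488 62.65419696 61.73602301 62.55595549] [ -83.91768123 -173.48292751   95.99051028    5.57156197]
[0.48551442 0.25256218 0.23997136]
```

```bash
python3 -m inch '0 .001 .035 0 0 0 0;0 0 .04 0 0 0 0;0 0 .04 0 0 0 0;0 0 .03 0 0 0 0;0 0 .014 0 0 0 .1;0 0 .0055 0 0 0 .1;0 0 0 0 0 0 .1;0 0 0 0 0 0 .1'
python3 -m inch '0 0 0 0 0 0 .4;0 0 0 0 0 0 .55;0 0 0 0 0 0 .6;0 0 0 0 0 0 .6;0 0 0 0 0 0 .6'
```

```text
time: 17.35
tool_pos: [0.4855, 0.2518, 0.0769]
tool_rot: [-0.001, 0.846, -0.534, 0.0]
contact_force: [0.1, -0.1, 0.5]
gripper_width: 0.901
time: 17.77
tool_pos: [0.4864, 0.2529, 0.0788]
tool_rot: [-0.002, 0.846, -0.533, 0.002]
contact_force: [1.6, -0.4, 5.1]
gripper_width: 0.603
```

```bash
python3 -m inch '0 0 -.015 0 0 0 .6;0 0 -.03 0 0 0 .6;0 0 -.035 0 0 0 .6;0 0 -.03 0 0 0 .6;.0323 .024 0 0 0 0 .6;.0323 .024 0 0 0 0 .6;.0323 .024 0 0 0 0 .6;.0323 .024 0 0 0 0 .6;.0323 .024 0 0 0 0 .6;.0323 .024 0 0 0 0 .6'
python3 -m inch '.0323 .024 0 0 0 0 .6;.0323 .024 0 0 0 0 .6;.0323 .024 0 0 0 0 .6;.0323 .024 0 0 0 0 .6;.0323 .024 0 0 0 0 .6;.0323 .024 0 0 0 0 .6;.0323 .024 0 0 0 0 .6;0 0 0 0 0 0 .6;0 0 0 0 0 0 .6;0 0 0 0 0 0 .6'
python3 - <<'E'
from jars import *
i=camera_info("wrist"); im=grab_frame("wrist"); cv2.imwrite("pics/w14.png",im);np.save("w14.npy",i,allow_pickle=True)
np.save("s14.npy",state(),allow_pickle=True)
go([.4558,-.2268,.1])
cv2.imwrite("pics/w14c.png",cv2.resize(im[230:400,200:430],None,fx=3.4,fy=3.4,interpolation=cv2.INTER_CUBIC))
E
```

```text
time: 18.6
tool_pos: [0.4375, 0.0139, 0.1866]
tool_rot: [-0.0, 0.846, -0.533, 0.001]
contact_force: [0.6, 0.3, -0.6]
gripper_width: 0.602
time: 19.43
tool_pos: [0.3839, -0.261, 0.1861]
tool_rot: [-0.0, 0.846, -0.534, -0.0]
contact_force: [-0.2, 1.2, -1.7]
gripper_width: 0.603
t=19.48 pos=[ 0.3842 -0.2604  0.186 ] yaw=-64.4deg jaw=0.602 q6=0.37 shift(tool)=[ 0.0007 -0.0791  0.086 ] tiltfix=[-0.0003  0.0002  0.    ]
```

View pics/w14.png

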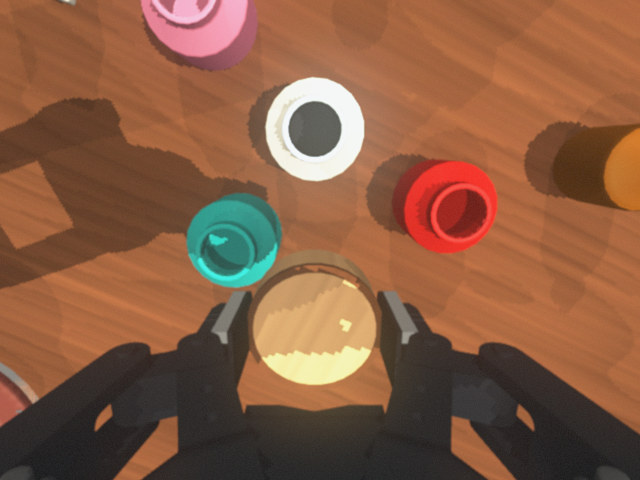

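View pics/w14c.png

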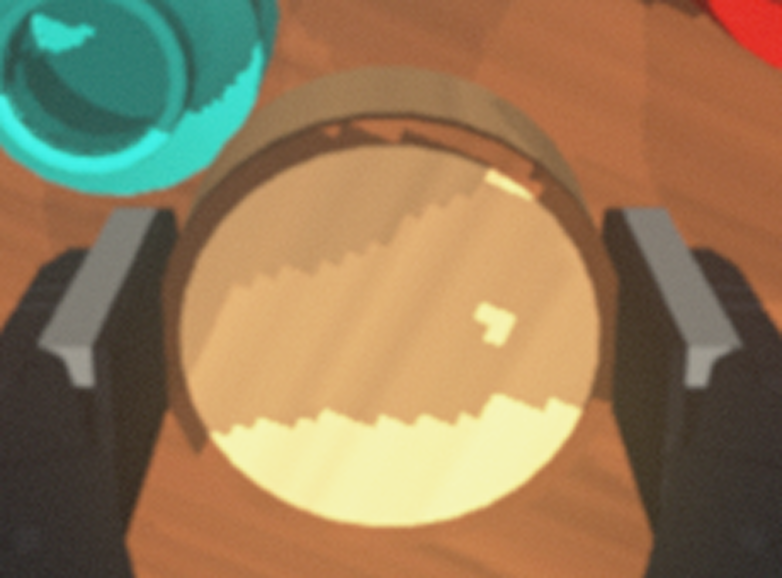

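```bash
python3 - <<'E'
from jars import *
s=np.load("s14.npy",allow_pickle=True).item(); i=np.load("w14.npy",allow_pickle=True).item(); M=toolM(s); im=cv2.imread("pics/w14.png")
mouths(im,i,{'large':(316,131,.075)})
for z in (-.0125,-.014,-.0155,-.017):
    t=s["tool_pos"][2]-z
    a=[M.T@(ray(p,i,t)-s["tool_pos"]) for p in ((314.4,263.8),(314.4,388.3))]; print(z,((a[1]-a[0])[1]).round(4),((a[0]+a[1])/2).round(4))
t=M.T@(np.array([.4558,-.2268,.1])-[.3839,-.261,.186]);print(t)
E
```

```text
large rect c=(455.4,-226.8) size 33.6x33.4 ang 25.5 | circ c=(455.5,-227.1) d=34.2 px [314.6 128.7]
-0.0125 0.0543 [ 0.0005  0.0025 -0.0125]
-0.014 0.0537 [ 0.0005  0.0017 -0.014 ]
-0.0155 0.0531 [ 0.0005  0.0009 -0.0155]
-0.017 0.0525 [ 0.0005  0.0001 -0.017 ]
[ 0.00022148 -0.07959211  0.08602498]
```

```bash
python3 -m inch '0 -.039 .005 0 0 0 .6;0 -.0384 .01 0 0 0 .6;0 -.003 .035 0 0 0 .6;0 0 .03 0 0 0 .6;0 0 .014 0 0 0 .6;0 0 .003 0 0 0 .6;0 0 0 0 0 0 .6;0 0 0 0 0 0 .6;0 0 0 0 0 0 .6'
python3 -m inch '0 0 .002 0 0 0 .6;0 0 0 0 0 0 .6;0 0 0 0 0 0 .6'
```

```text
time: 20.23
tool_pos: [0.4579, -0.2269, 0.0911]
tool_rot: [0.0, 0.846, -0.533, 0.002]
contact_force: [0.5, -0.5, -0.0]
gripper_width: 0.606
time: 20.48
tool_pos: [0.4568, -0.2268, 0.0877]
tool_rot: [0.0, 0.846, -0.533, 0.001]
contact_force: [-0.5, -1.0, -0.3]
gripper_width: 0.603
```

```bash
python3 -m inch '0 0 .002 0 0 0 .6;0 0 0 0 0 0 .6;0 0 0 0 0 0 .6'
python3 -m inch '0 0 .001 0 0 0 .6;0 0 0 0 0 0 .6;0 0 0 0 0 0 .6'
python3 -m inch '0 0 .001 0 0 0 .6;0 0 0 0 0 0 .6;0 0 0 0 0 0 .6'
python3 -m inch '0 0 .001 0 0 0 .6;0 0 0 0 0 0 .6;0 0 0 0 0 0 .6'
```

```text
time: 20.73
tool_pos: [0.4564, -0.2265, 0.0848]
tool_rot: [-0.0, 0.846, -0.533, -0.0]
contact_force: [0.2, 0.5, -1.0]
gripper_width: 0.606
time: 20.98
tool_pos: [0.4565, -0.2264, 0.0838]
tool_rot: [-0.0, 0.846, -0.533, -0.0]
contact_force: [-0.2, 0.6, -0.9]
gripper_width: 0.604
time: 21.23
tool_pos: [0.4565, -0.2264, 0.0829]
tool_rot: [0.0, 0.846, -0.533, -0.0]
contact_force: [-0.5, -0.2, -0.8]
gripper_width: 0.607
time: 21.48
tool_pos: [0.4565, -0.2264, 0.0819]
tool_rot: [-0.0, 0.846, -0.533, -0.0]
contact_force: [0.1, 0.4, -0.3]
gripper_width: 0.606
```

```bash
python3 -m inch '0 0 .001 0 0 0 .6;0 0 0 0 0 0 .6;0 0 0 0 0 0 .6'
python3 -m inch '0 0 .001 0 0 0 .6;0 0 0 0 0 0 .6;0 0 0 0 0 0 .6'
```

```text
time: 21.73
tool_pos: [0.4567, -0.2266, 0.0817]
tool_rot: [0.0, 0.846, -0.533, 0.0]
contact_force: [-3.4, 1.9, 6.4]
gripper_width: 0.608
time: 21.98
tool_pos: [0.4569, -0.2266, 0.0817]
tool_rot: [0.0, 0.846, -0.533, -0.0]
contact_force: [-5.0, 3.6, 11.1]
gripper_width: 0.601
```

```bash
python3 -m inch '0 0 -.002 0 0 0 .6;0 0 0 0 0 0 .35;0 0 0 0 0 0 .25;0 0 0 0 0 0 .2;0 0 0 0 0 0 .2;0 0 -.01 0 0 0 .2;0 0 -.025 0 0 0 .2;0 0 -.035 0 0 0 .2;0 .02 -.03 0 0 0 .1;0 .035 -.01 0 0 0 0'
python3 -m inch '0 .03 0 0 0 0 0;0 0 0 0 0 0 0;0 0 0 0 0 0 0;0 0 0 0 0 0 0'
python3 - <<'E'
from jars import *
i=camera_info("wrist"); im=grab_frame("wrist"); cv2.imwrite("pics/w15.png",im);np.save("w15.npy",i,allow_pickle=True)
go([.4845,.253,.22],np.radians(96.5))
cover(im,i,(240,50,400,190),.097)
E
```

```text
time: 22.82
tool_pos: [0.4099, -0.2513, 0.1986]
tool_rot: [0.0, 0.847, -0.532, 0.005]
contact_force: [-0.1, -1.7, 1.0]
gripper_width: 0.998
time: 23.15
tool_pos: [0.3801, -0.263, 0.1922]
tool_rot: [-0.0, 0.846, -0.533, 0.0]
contact_force: [0.5, -0.3, 0.2]
gripper_width: 1.003
t=23.20 pos=[ 0.3802 -0.2628  0.1919] yaw=-64.4deg jaw=1.000 q6=0.36 shift(tool)=[-0.4203 -0.3167 -0.0279] tiltfix=[-0.0003  0.0004  0.    ] turn_z=0.3328 rad
area 4895 px [314.6 119.5] rect 455.5 -227.5 47.8x47.7 86.2 circ 455.4 -227.5 d48.4
```

View pics/w15.png

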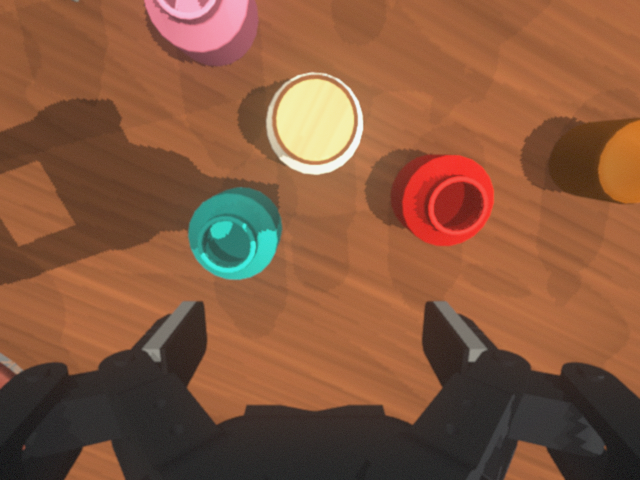

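```bash
python3 -m inch '-.0324 -.0243 -.0022 0 0 0 0;-.0324 -.0243 -.0022 0 0 0 0;-.0324 -.0243 -.0022 0 0 0 0;-.0324 -.0243 -.0022 0 0 0 0;-.0324 -.0243 -.0022 0 0 0 0;-.0324 -.0243 -.0022 0 0 0 0;-.0324 -.0243 -.0022 0 0 0 0;-.0324 -.0243 -.0022 0 0 0 0;-.0324 -.0243 -.0022 0 0 0 0;-.0324 -.0243 -.0022 0 0 0 0'
python3 -m inch '-.0324 -.0243 -.0022 0 0 0 0;-.0324 -.0243 -.0022 0 0 0 0;-.0315 -.0245 -.0022 0 0 0 0;0 0 0 0 0 .112 0;0 0 0 0 0 .112 0;0 0 0 0 0 .112 0;0 0 0 0 0 0 0;0 0 0 0 0 0 0;0 0 0 0 0 0 0'
python3 - <<'E'
from jars import *
i=camera_info("wrist"); im=grab_frame("wrist"); cv2.imwrite("pics/w16.png",im);np.save("w16.npy",i,allow_pickle=True)
go([.4845,.253,.22],np.radians(96.5))
cv2.imwrite("pics/w16c.png",cv2.resize(im[150:310,230:410],None,fx=4,fy=4,interpolation=cv2.INTER_CUBIC))
hsv=cv2.cvtColor(im,cv2.COLOR_BGR2HSV)
b=hsv[150:310,230:410]; m=np.zeros(im.shape[:2],np.uint8); m[150:310,230:410]=((b[...,1]>60)&(b[...,0]>6)&(b[...,0]<35)&(b[...,2]>120))
E
```

```text
time: 24.03
tool_pos: [0.4593, 0.1373, 0.2138]
tool_rot: [0.0, 0.847, -0.532, -0.0]
contact_force: [0.5, 0.1, 1.3]
gripper_width: 0.997
time: 24.78
tool_pos: [0.4836, 0.2528, 0.2201]
tool_rot: [0.0, 0.746, -0.666, -0.0]
contact_force: [0.3, 0.5, -0.0]
gripper_width: 1.0
t=24.83 pos=[0.4837 0.2526 0.2203] yaw=-83.6deg jaw=1.000 q6=1.80 shift(tool)=[-0.0003 -0.0008  0.0003] tiltfix=[ 0.0005 -0.      0.    ] turn_z=-0.0014 rad
```

View pics/w16c.png

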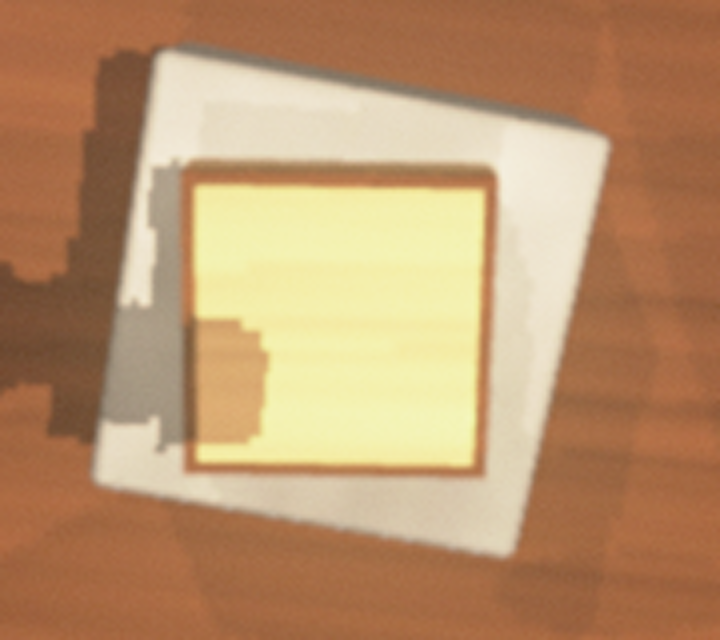

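```bash
python3 - <<'E'
from jars import *
i=np.load("w16.npy",allow_pickle=True).item(); s=state()
Q=np.array([ray((230+x/4,150+y/4),i,.072)[:2]*1000 for x,y in ((184,172),(495,172),(484,475),(186,472))]); print(Q.round(1),Q.mean(0)); d=np.roll(Q,-1,0)-Q; print(np.linalg.norm(d,axis=1),np.degrees(np.arctan2(d[:,1],d[:,0])))
c=Q.mean(0)/1000; print(toolM(s).T@(np.array([c[0],c[1],.0555])-[.4836,.2528,.2201]))
E
```

```text
[[512.  287.1]
 [518.9 225.4]
 [455.4 218.7]
 [449.1 281.4]] [483.8570527  253.12950499]
[62.1294603  63.84938084 62.97932426 63.19853698] [ -83.59102665 -174.02722418   95.80575644    5.20087627]
[-0.00030453 -0.00036909  0.16459984]
```

```bash
python3 -m inch '0 0 .035 0 0 0 0;0 0 .04 0 0 0 0;0 0 .04 0 0 0 0;0 0 .03 0 0 0 0;0 0 .014 0 0 0 0;0 0 .006 0 0 0 0;0 0 0 0 0 0 0;0 0 0 0 0 0 0'
python3 -m inch '0 0 0 0 0 0 .25;0 0 0 0 0 0 .4;0 0 0 0 0 0 .5;0 0 0 0 0 0 .5;0 0 0 0 0 0 .5'
```

```text
time: 25.5
tool_pos: [0.4847, 0.2526, 0.0566]
tool_rot: [-0.001, 0.745, -0.667, 0.0]
contact_force: [0.7, 0.3, 0.2]
gripper_width: 0.998
time: 25.92
tool_pos: [0.4858, 0.2531, 0.0583]
tool_rot: [-0.002, 0.745, -0.667, 0.001]
contact_force: [-0.3, 0.2, 6.2]
gripper_width: 0.725
```

```bash
python3 -m inch '0 0 -.015 0 0 0 .5;0 0 -.03 0 0 0 .5;0 0 -.035 0 0 0 .5;.01 0 -.035 0 0 0 .5;.0329 .015 -.015 0 0 0 .5;.0329 .015 0 0 0 0 .5;.0329 .015 0 0 0 0 .5;.0329 .015 0 0 0 0 .5;.0329 .015 0 0 0 0 .5;.0329 .015 0 0 0 0 .5'
python3 -m inch '.023 .018 0 0 0 0 .5;0 0 0 0 0 0 .5;0 0 0 0 0 0 .5;0 0 0 0 0 0 .5'
python3 - <<'E'
from jars import *
i=camera_info("wrist"); im=grab_frame("wrist"); cv2.imwrite("pics/w17.png",im);np.save("w17.npy",i,allow_pickle=True)
np.save("s17.npy",state(),allow_pickle=True)
go([.4876,.0215,.1],np.radians(97.1))
mouths(im,i,{'sq':(315,131,.064)})
cv2.imwrite("pics/w17c.png",cv2.resize(im[230:420,200:430],None,fx=3.4,fy=3.1,interpolation=cv2.INTER_CUBIC))
E
```

```text
time: 26.75
tool_pos: [0.4163, 0.0352, 0.186]
tool_rot: [-0.0, 0.745, -0.667, 0.001]
contact_force: [0.7, -0.3, -0.6]
gripper_width: 0.73
time: 27.08
tool_pos: [0.402, 0.0117, 0.1859]
tool_rot: [-0.0, 0.745, -0.667, 0.0]
contact_force: [0.0, 0.1, -0.3]
gripper_width: 0.726
t=27.13 pos=[0.4021 0.0121 0.1859] yaw=-83.7deg jaw=0.722 q6=1.30 shift(tool)=[ 0.0001 -0.086   0.0859] tiltfix=[-0.0007  0.0002  0.    ] turn_z=-0.0133 rad
sq rect c=(487.6,21.1) size 42.2x41.9 ang 7.3 | circ c=(487.6,20.9) d=58.9 px [315.  118.3]
```

View pics/w17.png

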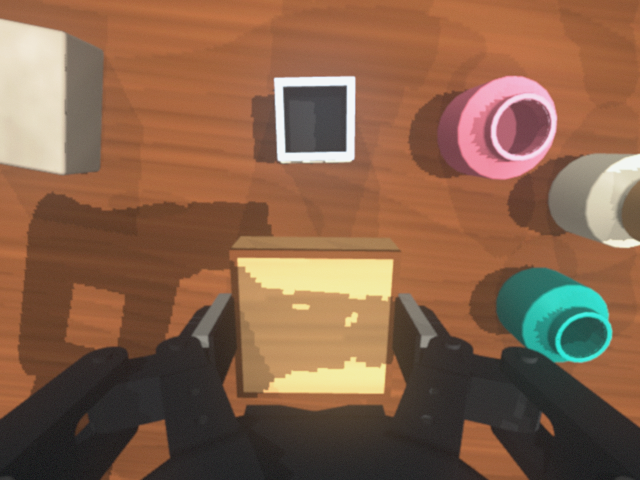

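View pics/w17c.png

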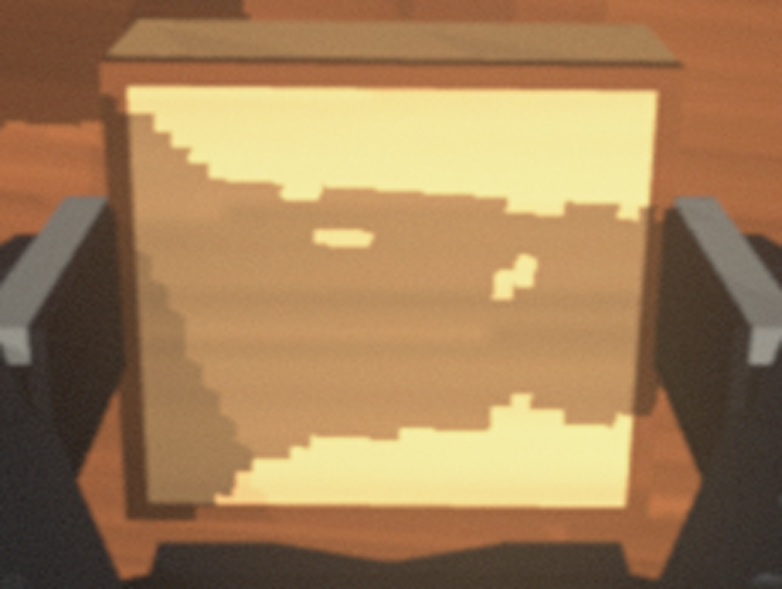

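```bash
python3 - <<'E'
from jars import *
s=np.load("s17.npy",allow_pickle=True).item(); i=np.load("w17.npy",allow_pickle=True).item(); M=toolM(s)
for z in (-.012,-.0137,-.015):
    t=s["tool_pos"][2]-z
    Q=np.array([M.T@(ray((200+x/3.4,230+y/3.1),i,t)-s["tool_pos"]) for x,y in ((100,62),(685,65),(647,521),(127,519))])[:,:2]*1000
    d=np.roll(Q,-1,0)-Q; print(z,Q.mean(0).round(1),np.linalg.norm(d,axis=1).round(1),np.degrees(np.arctan2(d[:,1],d[:,0])).round(1))
E
```

```text
-0.012 [0.2 2.2] [64.4 64.4 64.3 64.4] [   0.4   90.7 -179.6  -89.3]
-0.0137 [0.2 1.3] [63.5 63.5 63.5 63.6] [   0.4   90.7 -179.6  -89.3]
-0.015 [0.2 0.6] [62.9 62.9 62.8 63. ] [   0.4   90.7 -179.6  -89.3]
```

```bash
python3 -m inch '0 0 0 0 0 -.0235 .5;.001 -.039 .005 0 0 0 .5;.001 -.038 .01 0 0 0 .5;0 -.0107 .03 0 0 0 .5;0 0 .035 0 0 0 .5;0 0 .018 0 0 0 .5;0 0 .005 0 0 0 .5;0 0 0 0 0 0 .5;0 0 0 0 0 0 .5;0 0 0 0 0 0 .5'
python3 -m inch '0 0 .001 0 0 0 .5;0 0 0 0 0 0 .5;0 0 0 0 0 0 .5;0 0 0 0 0 0 .5'
python3 - <<'E'
from h import *
go([.4892,.0215,.0723],np.radians(97.2-.5+.95))
E
```

```text
time: 27.97
tool_pos: [0.4905, 0.0214, 0.0847]
tool_rot: [-0.001, 0.753, -0.658, 0.002]
contact_force: [0.9, -0.1, -0.5]
gripper_width: 0.723
time: 28.3
tool_pos: [0.4893, 0.0211, 0.0822]
tool_rot: [-0.0, 0.753, -0.658, 0.001]
contact_force: [-0.6, 0.2, -0.6]
gripper_width: 0.721
t=28.30 pos=[0.4893 0.0211 0.0822] yaw=-82.4deg jaw=0.721 q6=1.33 shift(tool)=[-0.0004  0.      0.0099] tiltfix=[-0.0012 -0.0003  0.    ] turn_z=-0.0003 rad
```

```bash
python3 -m inch '0 0 .004 0 0 0 .5;0 0 .002 0 0 0 .5;0 0 0 0 0 0 .5;0 0 0 0 0 0 .5;0 0 0 0 0 0 .5'
python3 -m inch '0 0 .002 0 0 0 .5;0 0 0 0 0 0 .5;0 0 0 0 0 0 .5'
python3 -m inch '0 0 .001 0 0 0 .5;0 0 0 0 0 0 .5;0 0 0 0 0 0 .5'
python3 -m inch '0 0 .001 0 0 0 .5;0 0 0 0 0 0 .5;0 0 0 0 0 0 .5'
```

```text
time: 28.72
tool_pos: [0.4888, 0.0212, 0.0754]
tool_rot: [0.0, 0.753, -0.658, -0.0]
contact_force: [0.2, 0.5, -0.6]
gripper_width: 0.725
time: 28.97
tool_pos: [0.4888, 0.0213, 0.0734]
tool_rot: [0.0, 0.753, -0.658, -0.0]
contact_force: [0.5, 0.7, -0.3]
gripper_width: 0.723
time: 29.22
tool_pos: [0.4889, 0.0212, 0.0725]
tool_rot: [0.0, 0.753, -0.658, -0.0]
contact_force: [1.0, -0.3, -0.4]
gripper_width: 0.726
time: 29.47
tool_pos: [0.4892, 0.0212, 0.0723]
tool_rot: [-0.0, 0.753, -0.658, 0.0]
contact_force: [-2.8, 0.2, 5.4]
gripper_width: 0.725
```

```bash
python3 -m inch '0 0 -.001 0 0 0 .5;0 0 0 0 0 0 .2;0 0 0 0 0 0 .12;0 0 0 0 0 0 .1;0 0 0 0 0 0 .05;0 0 -.01 0 0 0 0;0 0 -.025 0 0 0 0;0 0 -.035 0 0 0 0;0 .02 -.03 0 0 0 0;0 .035 -.01 0 0 0 0'
python3 -m inch '0 .035 0 0 0 0 0;0 0 0 0 0 0 0;0 0 0 0 0 0 0;0 0 0 0 0 0 0'
python3 - <<'E'
from jars import *
i=camera_info("wrist"); im=grab_frame("wrist"); cv2.imwrite("pics/w18.png",im);np.save("w18.npy",i,allow_pickle=True)
go([.69,.15,.2],np.radians(115.5))
cover(im,i,(240,50,400,190),.086)
cv2.imwrite("pics/w18c.png",cv2.resize(im[40:200,230:400],None,fx=4,fy=3.7,interpolation=cv2.INTER_CUBIC))
E
```

```text
time: 30.3
tool_pos: [0.438, 0.0135, 0.1895]
tool_rot: [-0.003, 0.753, -0.658, 0.004]
contact_force: [-0.1, -1.0, 1.4]
gripper_width: 1.003
time: 30.63
tool_pos: [0.4001, 0.0092, 0.1833]
tool_rot: [-0.001, 0.753, -0.659, 0.001]
contact_force: [1.1, -0.4, 1.1]
gripper_width: 1.001
t=30.68 pos=[0.4004 0.0092 0.1831] yaw=-82.4deg jaw=1.004 q6=1.27 shift(tool)=[-0.101  -0.3058 -0.0166] tiltfix=[-0.0009 -0.0002  0.    ] turn_z=-0.3118 rad
area 9080 px [314.1 110.6] rect 487.3 21.2 58.1x58.3 6.8 circ 487.4 21.2 d81.2
```

View pics/w18c.png

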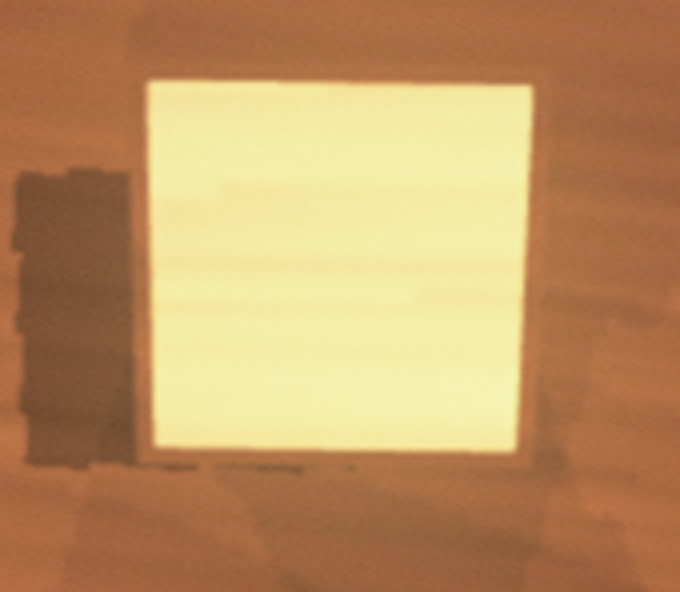

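```bash
python3 -m inch '-.0167 -.0373 0 0 0 0 0;-.0167 -.0373 0 0 0 0 0;-.0167 -.0373 0 0 0 0 0;-.0167 -.0373 0 0 0 0 0;-.0167 -.0373 0 0 0 0 0;-.0167 -.0373 0 0 0 0 0;0 0 0 0 0 0 0;0 0 0 0 0 0 0;0 0 0 0 0 0 0;0 0 0 0 0 0 0'
python3 - <<'E'
from jars import *
i=camera_info("wrist"); im=grab_frame("wrist"); cv2.imwrite("pics/w19.png",im);np.save("w19.npy",i,allow_pickle=True)
go([.6885,.1487,.1])
cover(im,i,(270,50,370,190),.080)
hsv=cv2.cvtColor(im,cv2.COLOR_BGR2HSV)
m=np.zeros(im.shape[:2],np.uint8); b=hsv[50:190,250:380]; m[50:190,250:380]=((b[...,1]<60)&(b[...,2]>150))
cs,_=cv2.findContours(m,cv2.RETR_EXTERNAL,cv2.CHAIN_APPROX_NONE); c=max(cs,key=cv2.contourArea)
for z in (.03,.035,.04): 
    W=np.array([ray(p,i,z)[:2] for p in c[:,0]]).astype(np.float32)*1000; print(z,cv2.minEnclosingCircle(W))
cv2.imwrite("pics/w19c.png",cv2.resize(im[60:190,250:380],None,fx=4.5,fy=4.5,interpolation=cv2.INTER_CUBIC))
E
```

```text
time: 31.52
tool_pos: [0.608, 0.1381, 0.1823]
tool_rot: [0.0, 0.753, -0.659, -0.0]
contact_force: [-0.1, -0.3, 0.4]
gripper_width: 0.998
t=31.57 pos=[0.6079 0.1379 0.1828] yaw=-82.4deg jaw=0.997 q6=1.54 shift(tool)=[-0.0001 -0.0813  0.0829] tiltfix=[-0.0002 -0.0001  0.    ]
area 1518 px [316.7 128.7] rect 686.1 147.2 27.5x27.7 7.6 circ 686.0 147.2 d28.2
0.03 ((688.92529296875, 148.59841918945312), 27.323959350585938)
0.035 ((688.6851806640625, 148.57449340820312), 26.859777450561523)
0.04 ((688.445068359375, 148.55052185058594), 26.395666122436523)
```

View pics/w19c.png

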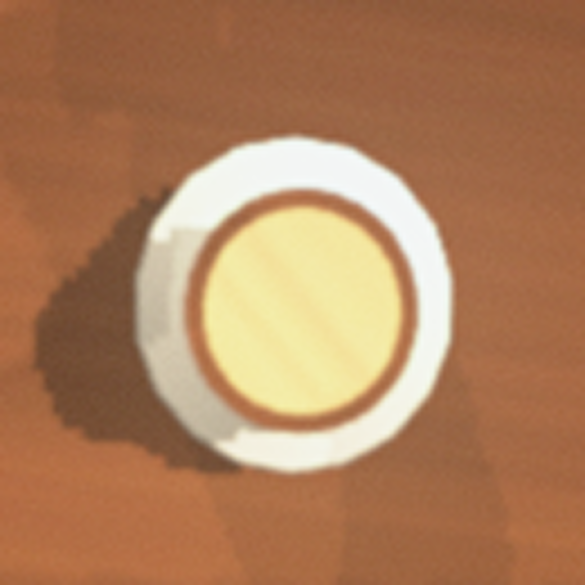

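```bash
python3 -m inch '.0013 -.040 0 0 0 0 .2;0 -.0386 .01 0 0 0 .35;0 0 .04 0 0 0 .35;0 0 .035 0 0 0 .35;0 0 .018 0 0 0 .35;0 0 .008 0 0 0 .35;0 0 .004 0 0 0 .35;0 0 0 0 0 0 .35;0 0 0 0 0 0 .35;0 0 0 0 0 0 .35'
python3 -m inch '0 0 .003 0 0 0 .35;0 0 0 0 0 0 .35;0 0 0 0 0 0 .35;0 0 0 0 0 0 .35'
python3 - <<'E'
from h import *
go([.6861,.1472,.064]); im=grab_frame("wrist"); cv2.imwrite("pics/w20.png",im); s=np.save("i20.npy",camera_info("wrist"),allow_pickle=True)
E
```

```text
time: 32.4
tool_pos: [0.6879, 0.1476, 0.0707]
tool_rot: [-0.002, 0.753, -0.658, 0.002]
contact_force: [-0.5, 0.5, 1.2]
gripper_width: 0.652
time: 32.73
tool_pos: [0.6864, 0.1476, 0.0648]
tool_rot: [-0.0, 0.753, -0.658, 0.0]
contact_force: [-0.2, -0.9, 0.3]
gripper_width: 0.65
t=32.73 pos=[0.6864 0.1476 0.0648] yaw=-82.4deg jaw=0.650 q6=1.54 shift(tool)=[0.0003 0.0003 0.0008] tiltfix=[-0.0003  0.      0.    ]
```

View pics/w20.png

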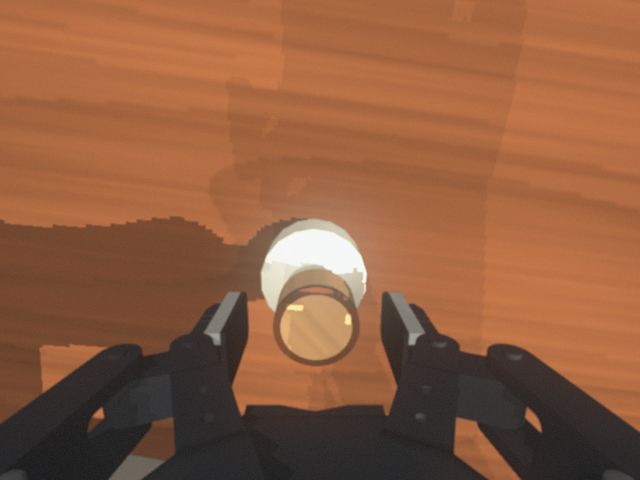

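Centred between the pads. Grip, and lift a few millimetres.

```bash
python3 -m inch '0 0 0 0 0 0 .5;0 0 0 0 0 0 .58;0 0 0 0 0 0 .62;0 0 0 0 0 0 .7;0 0 0 0 0 0 .8;0 0 0 0 0 0 .8;0 0 0 0 0 0 .8'
python3 -m inch '0 0 -.005 0 0 0 .8;0 0 0 0 0 0 .8;0 0 0 0 0 0 .8;0 0 0 0 0 0 .8;0 0 0 0 0 0 .8'
```

```text
time: 33.37
tool_pos: [0.6866, 0.1475, 0.0649]
tool_rot: [-0.0, 0.753, -0.658, 0.0]
contact_force: [0.1, 0.1, 2.0]
gripper_width: 0.372
time: 33.78
tool_pos: [0.686, 0.1475, 0.0692]
tool_rot: [0.0, 0.753, -0.658, -0.0]
contact_force: [0.3, -0.1, -0.6]
gripper_width: 0.37
```

```bash
python3 -m inch '-.001 -.0027 0 0 0 0 .8;0 0 0 0 0 0 .8;0 0 0 0 0 0 .8;0 0 .002 0 0 0 .8;0 0 0 0 0 0 .8;0 0 0 0 0 0 .8'
python3 -m inch '0 0 .001 0 0 0 .8;0 0 0 0 0 0 .8;0 0 0 0 0 0 .8'
python3 -m inch '0 0 .001 0 0 0 .8;0 0 0 0 0 0 .8;0 0 0 0 0 0 .8'
python3 -m inch '0 0 .001 0 0 0 .8;0 0 0 0 0 0 .8;0 0 0 0 0 0 .8'
```

```text
time: 34.28
tool_pos: [0.6886, 0.1488, 0.0672]
tool_rot: [0.0, 0.753, -0.658, -0.0]
contact_force: [-0.4, 0.4, 0.2]
gripper_width: 0.371
time: 34.53
tool_pos: [0.6888, 0.1488, 0.0665]
tool_rot: [0.0, 0.753, -0.658, -0.0]
contact_force: [0.2, -0.1, 0.8]
gripper_width: 0.371
time: 34.78
tool_pos: [0.6888, 0.1488, 0.0655]
tool_rot: [0.0, 0.753, -0.658, -0.0]
contact_force: [0.1, -0.1, -1.1]
gripper_width: 0.375
time: 35.03
tool_pos: [0.6891, 0.1489, 0.0649]
tool_rot: [-0.0, 0.753, -0.658, 0.0]
contact_force: [-0.5, -1.0, -0.0]
gripper_width: 0.37
```

```bash
python3 -m inch '0 0 .001 0 0 0 .8;0 0 0 0 0 0 .8;0 0 0 0 0 0 .8'
python3 -m inch '0 0 -.001 0 0 0 .8;0 0 0 0 0 0 .6;0 0 0 0 0 0 .5;0 0 0 0 0 0 .4;0 0 0 0 0 0 .4;0 0 -.01 0 0 0 .3;0 0 -.025 0 0 0 .3;0 0 -.035 0 0 0 .3;0 .02 -.03 0 0 0 .3;0 .035 -.01 0 0 0 .3'
python3 -m inch '0 .025 0 0 0 0 .2;0 0 0 0 0 0 0;0 0 0 0 0 0 0;0 0 0 0 0 0 0;0 0 0 0 0 0 0'
python3 - <<'E'
from jars import *
i=camera_info("wrist"); im=grab_frame("wrist"); cv2.imwrite("pics/w21.png",im)
go([.6885,.1487,.1])
cover(im,i,(270,50,370,190),.080)
hsv=cv2.cvtColor(im,cv2.COLOR_BGR2HSV)
m=np.zeros(im.shape[:2],np.uint8); b=hsv[50:190,250:380]; m[50:190,250:380]=((b[...,1]<60)&(b[...,2]>150))
cs,_=cv2.findContours(m,cv2.RETR_EXTERNAL,cv2.CHAIN_APPROX_NONE); c=max(cs,key=cv2.contourArea)
for z in (.03,.035,.04): 
    W=np.array([ray(p,i,z)[:2] for p in c[:,0]]).astype(np.float32)*1000; print(z,cv2.minEnclosingCircle(W))
im=grab_frame("scene");cv2.imwrite("pics/s21.png",cv2.resize(im[140:430,150:530],None,fx=2,fy=2,interpolation=cv2.INTER_CUBIC))
E
```

```text
time: 35.28
tool_pos: [0.6893, 0.1489, 0.0649]
tool_rot: [-0.0, 0.753, -0.658, 0.0]
contact_force: [-3.0, -0.2, 5.0]
gripper_width: 0.37
time: 36.12
tool_pos: [0.6387, 0.1417, 0.1822]
tool_rot: [-0.004, 0.753, -0.659, 0.004]
contact_force: [0.1, 0.7, 1.4]
gripper_width: 0.702
time: 36.53
tool_pos: [0.6104, 0.1382, 0.1747]
tool_rot: [-0.0, 0.753, -0.658, 0.0]
contact_force: [-0.6, -0.5, -0.1]
gripper_width: 1.004
t=36.58 pos=[0.6104 0.1382 0.1745] yaw=-82.4deg jaw=0.996 q6=1.54 shift(tool)=[-0.     -0.0788  0.0745] tiltfix=[-0.0001 -0.      0.    ]
area 1625 px [314.  127.5] rect 688.7 149.1 27.8x27.5 7.6 circ 688.7 149.1 d28.1
0.03 ((688.7730712890625, 148.6306610107422), 27.429561614990234)
0.035 ((688.5684814453125, 148.608642578125), 26.951305389404297)
0.04 ((688.3638305664062, 148.58656311035156), 26.47311019897461)
```

View pics/w21.png

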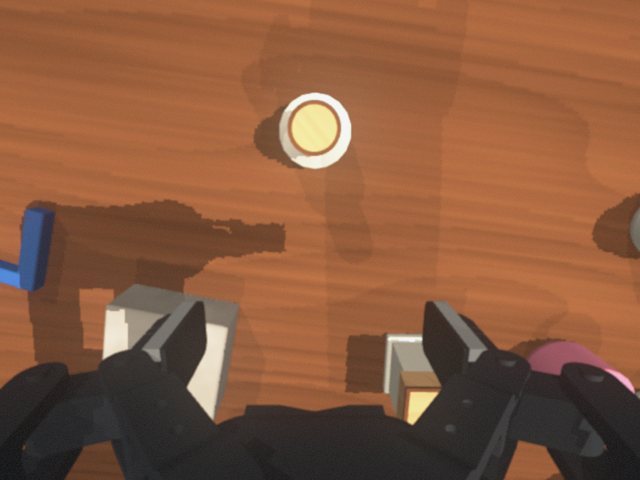

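View pics/s21.png

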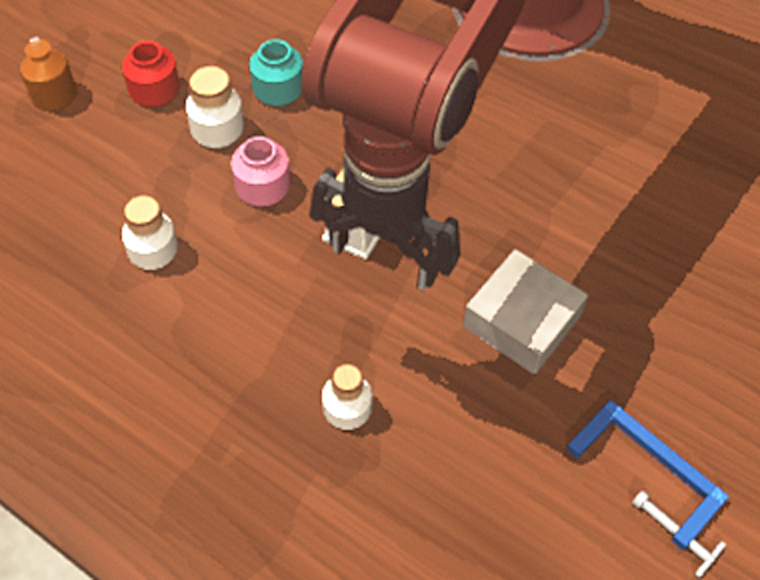

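```bash
python3 -m inch '0 0 -.03 0 0 0 0;0 0 -.04 0 0 0 0;-.03 0 -.02 0 0 0 0;-.04 0 0 0 0 0 0;-.04 0 0 0 0 0 0;-.04 0 0 0 0 0 0;0 0 0 0 0 0 0;0 0 0 0 0 0 0;0 0 0 0 0 0 0'
python3 - <<'E'
from h import *
im=grab_frame("scene");cv2.imwrite("pics/s22.png",cv2.resize(im[140:430,150:530],None,fx=2,fy=2,interpolation=cv2.INTER_CUBIC))
a=cv2.imread("pics/scene0.png").astype(int)
for n,(x,y) in {'bottle':(174,180),'clamp':(475,372),'red':(225,177),'turq':(288,176),'pink':(280,226)}.items():
    print(n,np.abs(a[y-14:y+14,x-14:x+14]-im[y-14:y+14,x-14:x+14].astype(int)).mean().round(1))
E
```

```text
time: 37.38
tool_pos: [0.5899, 0.2867, 0.264]
tool_rot: [0.001, 0.753, -0.658, 0.0]
contact_force: [-0.8, 0.5, -0.5]
gripper_width: 1.001
bottle 4.9
clamp 39.3
red 5.5
turq 6.0
pink 5.7
```

View pics/s22.png

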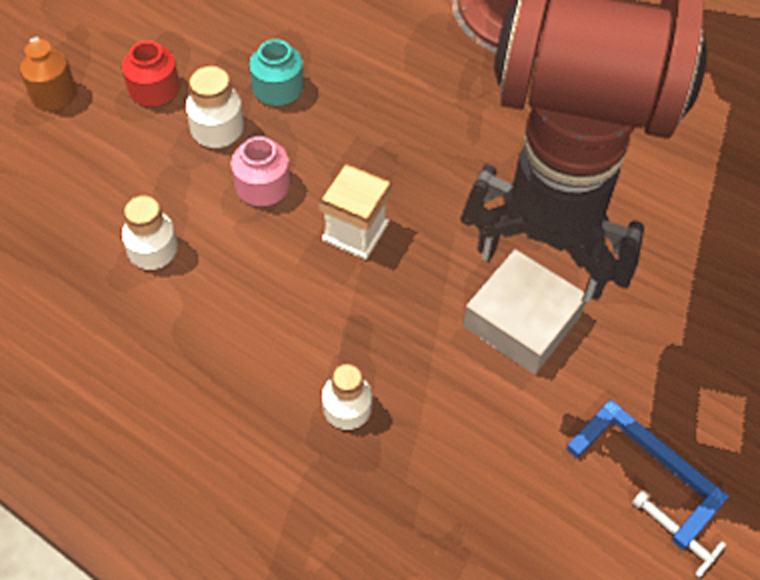

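All four covers lie flat on their jars. The clamp's picture difference is only the arm's shadow; it sits at the same pixels as at the start.

```bash
python3 -c "
from plant import *
print(job_done())"
```

```text
the job is handed in; nothing more can be done
None
```

I took the stack apart from the top and set each cover on its own jar (small, medium, large, then square). The job was handed in at about 37 s of the 112 s allowed.

| Cover | Centre offset from its jar (last wrist picture) |
|---|---|
| Small | about 0.6 mm |
| Medium | about 0.7 mm |
| Large | about 0.6 mm |
| Square | about 0.3 mm, edges within about 0.5° of the jar's |

- **Correction made:** the small cover was first released 2.9 mm off, because one of my rows was clipped at the step limit. Two views showed it, so I picked the cover up again and re-centred it.
- **Bystanders:** in the last scene picture the jars, bottle, clamp and coloured look-alikes stand where they were at the start. The before/after pixel comparison disagreed for the clamp only. I put that down to the arm's shadow falling on it, since its outline is at the same pixels.
- **Forces:** in the readings I took, contact forces stayed at or below about 13 N, and the hand was clear of everything when I handed in.

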